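# Change over the rotary kit magazine

### The arm

A 7-joint arm with a two-finger parallel gripper is mounted at the origin on the work surface. World frame = base frame: x ahead of the robot, y to its left, z up, the work surface at z = 0. Lengths are in m, angles in rad, forces in N, time in s.
With the tool pointing down it reaches from about 0.4 to 0.85 m from the base axis. Payload 4.5 kg.
Tool frame: the origin (TCP) lies on the centre line of the jaws, within the pads' length; the fingertips stand 14 mm ahead of it and the grasp point (between the pads) lies 5 mm behind it (nose_length is the distance from the TCP to the fingertips, in m); x points along the fingers, y is the direction in which the jaws open and shut, and the axes are right-handed (so a half turn about x gives the same grasp; the last joint's range is limited). The gripper opens to 88 mm and grips with 3 to 60 N. Pads are 18 mm wide; open, the fingers measure 123 mm over their backs; the gripper's body (75 mm by 187 mm) begins 45 mm behind the grasp point.
Start: joints at [-1.195, 0.689, -0.195, 1.565, 0.157, 0.902, -0.215], TCP at [0.209, 0.589, 0.253] pointing down, gripper open.
Joint ranges: [-3.01, 3.01], [-0.46, 2.08], [-1.47, 1.51], [0.13, 2.56], [-1, 4.14], [0.04, 2.09], [-2.66, 2.66]. Speed limits (rad/s): [2.57, 2.57, 3.14, 3.14, 3.14, 3.14, 3.14].

### API

Orientations are given as a unit quaternion [x, y, z, w].
In Python, from plant import get_state, snapshot, camera_params, finish_job, boxes_of, silhouettes, spot_point, nose_length gives the robot as it stands.
- The arm moves only by the tool apply_moves, never from a script. Its arguments are lists of equal length, an entry for each row: "delta_pos": the shift along the tool's x, y, z in cm, a list of three; "yaw": the turn about the tool's x in rad; "gripper": the opening in per cent of the stroke, from 0 (shut) to 100 (fully open). A call has 1 to 10 rows; each row is the pose to reach, as a shift and turn from the pose measured when the call began, along the tool's axes at that moment; what a row does not reach only later rows make up. A row lasts 1/12 s, in which the tool goes at most 41.7 mm and 7.16 degrees, less where a joint would pass 70% of its speed; a pose out of reach is approached as far as the arm can. A call with a gripper value outside its range is refused whole. The fingers move at their own pace and stop on an object; "force" is the grip in N (left out, the last holds). Time passes only in rows, so rows that repeat a pose let the fingers close. It gives the time, the measured TCP pose, the force and the opening at its end, in the units of the state.
- get_state(): the state, without advancing time (a new reading comes with each control period).
- snapshot(name): name is "scene" or "top"; returns the picture (400x640x3 uint8, red, green, blue); there is no depth.
- camera_params(name): a dict with "fovy" (degrees; the focal length in pixels is half the picture's height over the tangent of half this angle, whatever the lens; pixels are square), "cx", "cy" (the principal point, pixels), "position" and "orientation" of the camera in the world. Camera axes: x right, y down, z forward; pixel columns grow to the right and rows downward; lengths in m; the calibration is good to about 2 mm. A picture is of the moment at which its call begins. camera_params takes no time and is no camera call.
- finish_job(): hands the job in, once; it reports no verdict.
Trained networks look in the newest picture that a camera, given by its name, has taken for a name from the list of things; names that differ only in an ending like _2 or _b are one class to them, and where a whole thing is asked for, a point or a joint stands for the part that bears it (a point fixed in the world has none). Each returns a list of dicts, best first, with "score" (0 to 1); they miss things now and then, are a little off and sometimes report something else, mostly with a low value. They report only what shows in the picture. A call takes as long as a camera call. They do not tell look-alikes from the thing itself.
- boxes_of(thing, camera): "bbox" ([left, top, width, height] in pixels, round what is visible of it).
- silhouettes(thing, camera): "mask" (400x640 bool, what is visible of it) and "bbox" ([left, top, width, height] in pixels, round what is visible of it).
- spot_point(thing, camera): "pixel" ([column, row] in pixels: a listed point, or the origin of a listed thing).
The state is a dict: "clock": time; "q": joint angles; "qd": joint speeds; "joint_torque": joint torques, N m; "tool_pos": TCP position; "eef_rot": TCP orientation; "contact_force": force on the tool from outside, world axes, zero at the start; "moment": the same for the moment, N m; "opening": opening from 0.0 (shut) to 1.0 (fully open).
Only numpy, scipy, OpenCV 4.12 (cv2) and the standard library are available. Lean on these libraries where they do the work, as an engineer would, in place of code of your own. Each camera call takes 0.05 s, during which the arm holds its last target.

### The job

Change over the hand-cranked rotary magazine for the next batch: take every empty white cup out of its holder and nest the whites one inside another in the red return stand, and nest every filled blue cup in a holder of its own on the magazine, each cup upright, let go and fully down, with its rim band closed on the rim below. When all cups are home, turn the carousel by its crank one full turn, either way round, to prove that it runs clear, and stop it with the yellow holder back at the yellow pointer. Do not shift the multimeter, the solder reel or the screwdriver.

Things in the scene. Friction and masses are not known exactly. Their poses are not given: they have to be found in the camera images.
- magazine: The fixed grey round base of the rotary magazine, 330 mm across, 16 mm high; origin at its centre on the bench, which is the carousel's axis; z up, x towards the yellow pointer on its edge. On its edge at +36 degrees (left of the pointer seen from the axis) stands a black sensor post, 182 mm from the axis, 60 mm high.
- carousel (a joint): Turn of the carousel on the base, rad: 0 at the start (yellow holder at the pointer), growing counter-clockwise seen from above, counting on past a full turn; no stops; stays where left (friction 0.12 N m, about 2 to 3 N at the crank knob). Aluminium disc 312 mm across, top 32 mm above the bench, with five tapered holders 72 degrees apart, 118 mm from the axis, rims 94 mm above the bench.
- crank_knob (a point): Point on the axis of the upright round black crank knob, 22 mm across, 134 to 180 mm above the bench; the point is 160 mm up, 55 mm from the carousel's axis, opposite the yellow holder. The knob is fixed to a flat steel arm (124 to 132 mm up, 24 mm wide) on the white hub; it can turn between the fingers of a light grip. Cups seated in the holders reach 116 mm up, below the arm.
- pointer (a point): Tip of the yellow pointer on the edge of the base, 175 mm from the axis, 16 mm above the bench; at the start the yellow holder (station0) stands next to it.
- return_stand: Fixed red tapered holder on a dark steel disc foot, 100 mm across, 8 mm thick; origin at the centre of the foot's underside, on the bench, z up. Its rim is 70 mm above the bench, 62 mm across. Mouth 57 mm wide, tapering to a raised floor 30 mm above the bench, on which the first cup nested here rests, with 1.5 mm of play; each further cup rests in the one before, 22 mm higher.
- station0 (a point): The yellow holder. Point on the holder's axis where the origin (underside centre) of a fully seated cup lies: 54 mm above the bench, 40 mm below the holder's rim. It goes round with the carousel. Holder mouth 57 mm wide, tapering down to a floor at this point, 1.5 mm of play all round when the cup is home.
- station1 (a point): Grey holder. Point on the holder's axis where the origin (underside centre) of a fully seated cup lies: 54 mm above the bench, 40 mm below the holder's rim. It goes round with the carousel. Holder mouth 57 mm wide, tapering down to a floor at this point, 1.5 mm of play all round when the cup is home. It is 72 degrees counter-clockwise from the yellow holder.
- station2 (a point): Grey holder. Point on the holder's axis where the origin (underside centre) of a fully seated cup lies: 54 mm above the bench, 40 mm below the holder's rim. It goes round with the carousel. Holder mouth 57 mm wide, tapering down to a floor at this point, 1.5 mm of play all round when the cup is home. It is 144 degrees counter-clockwise from the yellow holder.
- station3 (a point): Grey holder. Point on the holder's axis where the origin (underside centre) of a fully seated cup lies: 54 mm above the bench, 40 mm below the holder's rim. It goes round with the carousel. Holder mouth 57 mm wide, tapering down to a floor at this point, 1.5 mm of play all round when the cup is home. It is 216 degrees counter-clockwise from the yellow holder.
- station4 (a point): Grey holder. Point on the holder's axis where the origin (underside centre) of a fully seated cup lies: 54 mm above the bench, 40 mm below the holder's rim. It goes round with the carousel. Holder mouth 57 mm wide, tapering down to a floor at this point, 1.5 mm of play all round when the cup is home. It is 288 degrees counter-clockwise from the yellow holder.
- empty1: An empty white cup, hollow, about 80 g, weighted steel foot, 62 mm tall, tapered: underside 38 mm across, 54 mm at 40 mm up, then an upright rim band 62 mm across from 40 to 62 mm up; origin at the centre of its underside, z up its axis. Mouth 57 mm wide, tapering to a raised floor 22 mm up, on which a like cup nested in it rests, 1.5 mm of play. At the start it sits in one of the holders; may be absent.
- empty2: An empty white cup, hollow, about 80 g, weighted steel foot, 62 mm tall, tapered: underside 38 mm across, 54 mm at 40 mm up, then an upright rim band 62 mm across from 40 to 62 mm up; origin at the centre of its underside, z up its axis. Mouth 57 mm wide, tapering to a raised floor 22 mm up, on which a like cup nested in it rests, 1.5 mm of play. At the start it sits in one of the holders; may be absent.
- empty3: An empty white cup, hollow, about 80 g, weighted steel foot, 62 mm tall, tapered: underside 38 mm across, 54 mm at 40 mm up, then an upright rim band 62 mm across from 40 to 62 mm up; origin at the centre of its underside, z up its axis. Mouth 57 mm wide, tapering to a raised floor 22 mm up, on which a like cup nested in it rests, 1.5 mm of play. At the start it sits in one of the holders; may be absent.
- empty4: An empty white cup, hollow, about 80 g, weighted steel foot, 62 mm tall, tapered: underside 38 mm across, 54 mm at 40 mm up, then an upright rim band 62 mm across from 40 to 62 mm up; origin at the centre of its underside, z up its axis. Mouth 57 mm wide, tapering to a raised floor 22 mm up, on which a like cup nested in it rests, 1.5 mm of play. At the start it sits in one of the holders; may be absent.
- full1: A filled blue cup (black foam with brass spacers in its top), about 120 g, weighted steel foot, 62 mm tall, tapered: underside 38 mm across, 54 mm at 40 mm up, then an upright rim band 62 mm across from 40 to 62 mm up; origin at the centre of its underside, z up its axis. At the start it stands on the bench; may be absent.
- full2: A filled blue cup (black foam with brass spacers in its top), about 120 g, weighted steel foot, 62 mm tall, tapered: underside 38 mm across, 54 mm at 40 mm up, then an upright rim band 62 mm across from 40 to 62 mm up; origin at the centre of its underside, z up its axis. At the start it stands on the bench; may be absent.
- full3: A filled blue cup (black foam with brass spacers in its top), about 120 g, weighted steel foot, 62 mm tall, tapered: underside 38 mm across, 54 mm at 40 mm up, then an upright rim band 62 mm across from 40 to 62 mm up; origin at the centre of its underside, z up its axis. At the start it stands on the bench; may be absent.
- full4: A filled blue cup (black foam with brass spacers in its top), about 120 g, weighted steel foot, 62 mm tall, tapered: underside 38 mm across, 54 mm at 40 mm up, then an upright rim band 62 mm across from 40 to 62 mm up; origin at the centre of its underside, z up its axis. At the start it stands on the bench; may be absent.
- multimeter: Grey multimeter lying flat, 85 x 170 x 36 mm, origin at the centre of its underside; leave it alone.
- solder_reel: Small metal reel of solder standing on its flange, 54 mm across, 44 mm high, origin at the centre of its underside; leave it alone.
- screwdriver: Screwdriver with a green handle lying on the bench, about 200 mm long; leave it alone.
Not all that is in view belongs to the job. Leave any brown look-alike of the empty2 alone. What is shaped like the empty4 but pink is not meant.

How it is judged:
On the way, in this order (a step that is already met when the one before it is completed fails the run):
1. every empty cup nested fully home in the return stand and every filled cup nested fully home in a holder of its own ((distance between full1 and station0 below 0.005 m or distance between full1 and station1 below 0.005 m or distance between full1 and station2 below 0.005 m or distance between full1 and station3 below 0.005 m or distance between full1 and station4 below 0.005 m) and angle between each of full1, full2, full3, full4, empty1, empty2, empty3, empty4's own z axis and vertical below 0.1 rad and (distance between full2 and station0 below 0.005 m or distance between full2 and station1 below 0.005 m or distance between full2 and station2 below 0.005 m or distance between full2 and station3 below 0.005 m or distance between full2 and station4 below 0.005 m) and (distance between full3 and station0 below 0.005 m or distance between full3 and station1 below 0.005 m or distance between full3 and station2 below 0.005 m or distance between full3 and station3 below 0.005 m or distance between full3 and station4 below 0.005 m) and (distance between full4 and station0 below 0.005 m or distance between full4 and station1 below 0.005 m or distance between full4 and station2 below 0.005 m or distance between full4 and station3 below 0.005 m or distance between full4 and station4 below 0.005 m) and horizontal distance between each of empty1, empty2, empty3, empty4 and return_stand below 0.009 m and (z of empty1 in the frame of return_stand between 0.026 and 0.034 m or z of empty1 in the frame of return_stand between 0.048 and 0.056 m or z of empty1 in the frame of return_stand between 0.07 and 0.078 m or z of empty1 in the frame of return_stand between 0.092 and 0.1 m) and (z of empty2 in the frame of return_stand between 0.026 and 0.034 m or z of empty2 in the frame of return_stand between 0.048 and 0.056 m or z of empty2 in the frame of return_stand between 0.07 and 0.078 m or z of empty2 in the frame of return_stand between 0.092 and 0.1 m) and (z of empty3 in the frame of return_stand between 0.026 and 0.034 m or z of empty3 in the frame of return_stand between 0.048 and 0.056 m or z of empty3 in the frame of return_stand between 0.07 and 0.078 m or z of empty3 in the frame of return_stand between 0.092 and 0.1 m) and (z of empty4 in the frame of return_stand between 0.026 and 0.034 m or z of empty4 in the frame of return_stand between 0.048 and 0.056 m or z of empty4 in the frame of return_stand between 0.07 and 0.078 m or z of empty4 in the frame of return_stand between 0.092 and 0.1 m)), for 0.3 s.
2. with the cups home, the carousel cranked half-way round ((distance between full1 and station0 below 0.005 m or distance between full1 and station1 below 0.005 m or distance between full1 and station2 below 0.005 m or distance between full1 and station3 below 0.005 m or distance between full1 and station4 below 0.005 m) and angle between each of full1, full2, full3, full4's own z axis and vertical below 0.1 rad and (distance between full2 and station0 below 0.005 m or distance between full2 and station1 below 0.005 m or distance between full2 and station2 below 0.005 m or distance between full2 and station3 below 0.005 m or distance between full2 and station4 below 0.005 m) and (distance between full3 and station0 below 0.005 m or distance between full3 and station1 below 0.005 m or distance between full3 and station2 below 0.005 m or distance between full3 and station3 below 0.005 m or distance between full3 and station4 below 0.005 m) and (distance between full4 and station0 below 0.005 m or distance between full4 and station1 below 0.005 m or distance between full4 and station2 below 0.005 m or distance between full4 and station3 below 0.005 m or distance between full4 and station4 below 0.005 m) and (value of joint carousel above 3 rad or value of joint carousel below -3 rad)).
3. the carousel cranked the full turn ((distance between full1 and station0 below 0.005 m or distance between full1 and station1 below 0.005 m or distance between full1 and station2 below 0.005 m or distance between full1 and station3 below 0.005 m or distance between full1 and station4 below 0.005 m) and angle between each of full1, full2, full3, full4's own z axis and vertical below 0.1 rad and (distance between full2 and station0 below 0.005 m or distance between full2 and station1 below 0.005 m or distance between full2 and station2 below 0.005 m or distance between full2 and station3 below 0.005 m or distance between full2 and station4 below 0.005 m) and (distance between full3 and station0 below 0.005 m or distance between full3 and station1 below 0.005 m or distance between full3 and station2 below 0.005 m or distance between full3 and station3 below 0.005 m or distance between full3 and station4 below 0.005 m) and (distance between full4 and station0 below 0.005 m or distance between full4 and station1 below 0.005 m or distance between full4 and station2 below 0.005 m or distance between full4 and station3 below 0.005 m or distance between full4 and station4 below 0.005 m) and (value of joint carousel above 6.11319 rad or value of joint carousel below -6.11319 rad)).
At the end, for the whole second after the job is handed in: Whites nested in the return stand (each within 4 mm of its height, 9 mm sideways), every blue seated in a holder (within 5 mm), all upright within 0.1 rad, at rest; since then the carousel has made one full turn, either way, and stands still within 0.17 rad of the pointer (all of step 1 and (value of joint carousel between 6.11319 and 6.45319 rad or value of joint carousel between -6.45319 and -6.11319 rad) and velocity of joint carousel between -0.05 and 0.05 rad/s and linear speed of each of full1, full2, full3, full4, empty1, empty2, empty3, empty4 below 0.03 m/s); the robot touches nothing.
It fails at once if the multimeter is shifted by more than 30 mm (distance of multimeter from where it was at the start of the episode above 0.03 m).
It fails at once if the solder reel is shifted by more than 30 mm (distance of solder_reel from where it was at the start of the episode above 0.03 m).
It fails at once if the screwdriver is shifted by more than 30 mm (distance of screwdriver from where it was at the start of the episode above 0.03 m).
Of empty1, empty2, empty3, empty4 only 2 to 4 are there at a start; the rules pass over those that are not, and their reading is None.
Of full1, full2, full3, full4 only 3 to 4 are there at a start; the rules pass over those that are not, and their reading is None.
At some moment in a run one of full1, full2, full3, full4 may be knocked a few centimetres aside while the robot is not near it.
Once in a run the grip may slacken for a moment while it holds something.
It also fails if it takes over 200 s, if anything falls off the work surface, if the arm or the gripper's body presses on something with over 40 N, if the wrist force passes 120 N, or if a joint passes its speed limit or range.

## Working session

There is one attempt and no reset: what is moved stays moved. The work goes in short steps, Python scripts to look and compute and a tool call to move; the robot and the scene stay as the last step left them, time stands still between calls to the robot, and variables do not carry over. Pictures are saved under pics/ and viewed, and the job is handed in when it is done.

Besides the shell and the picture viewer there is one more tool, called after "Emit:" as name(argument=value, ...) on one line, values as JSON. apply_moves: Moves the arm, as the interface text tells. Its arguments: {"type":"object","properties":{"delta_pos":{"type":"array"},"yaw":{"type":"array"},"gripper":{"type":"array"},"force":{"type":"number"}},"required":["delta_pos","yaw","gripper"]}

```bash
ls; mkdir -p pics; cat > h.py <<'E'
import numpy as np, cv2
from plant import *
from scipy.spatial.transform import Rotation as R
def cam(n):
    p=camera_params(n); f=200/np.tan(np.radians(p['fovy'])/2)
    return p,f,R.from_quat(p['orientation']).as_matrix(),np.array(p['position'])
def proj(n,X):
    p,f,M,t=cam(n); c=M.T@(np.array(X,float)-t); return np.array([p['cx']+f*c[0]/c[2],p['cy']+f*c[1]/c[2]])
def ray(n,px,z):
    p,f,M,t=cam(n); d=M@np.array([(px[0]-p['cx'])/f,(px[1]-p['cy'])/f,1.]); return t+d*(z-t[2])/d[2]
def save(n,name):
    im=snapshot(n); cv2.imwrite('pics/'+name+'.png',im[:,:,::-1]); return im
E
python3 - <<'E'
from h import *
for n in('scene','top'):
    print(n,camera_params(n)); save(n,n+'0')
print(get_state(), nose_length if not callable(nose_length) else nose_length())
E
```

```text
pics
scene {'fovy': 55.06159022585109, 'cx': 323.63236709502877, 'cy': 192.81873108582047, 'position': array([ 1.30801881, -0.25894148,  1.24820591]), 'orientation': array([ 0.76282551,  0.56527376, -0.19442655, -0.24649773])}
top {'fovy': 56.61042305020963, 'cx': 319.7030731788423, 'cy': 200.7188411165797, 'position': array([ 0.44371844, -0.0556882 ,  1.28911393]), 'orientation': array([ 0.71093096, -0.70276602,  0.01051649, -0.02421773])}
{'clock': 0.1, 'q': array([-1.1951414 ,  0.68990343, -0.19452404,  1.56619561,  0.15730171,
        0.90249384, -0.21509032]), 'qd': array([-0.00093383, -0.00222938, -0.00013259, -0.00255104, -0.00013739,
        0.00065697, -0.00099706]), 'joint_torque': array([-2.07830992e-03, -5.28507686e+01, -1.27146576e+00, -1.53839850e+01,
       -5.25896531e-02,  1.90916158e-03,  5.03100750e-05]), 'tool_pos': array([0.20938365, 0.58832939, 0.25200008]), 'eef_rot': array([ 0.11968064,  0.69686434, -0.1208129 ,  0.69675023]), 'contact_force': array([-0.13362215,  0.04602637, -0.32202793]), 'moment': array([ 0.0026585 , -0.04930342, -0.0623441 ]), 'opening': 1.005812615893467} 0.014
```

View pics/scene0.png

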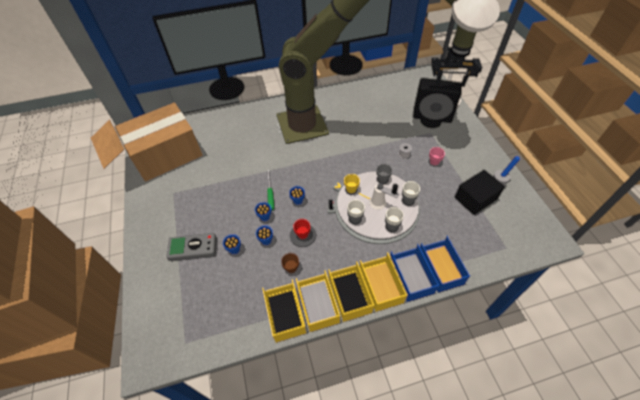

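View pics/top0.png

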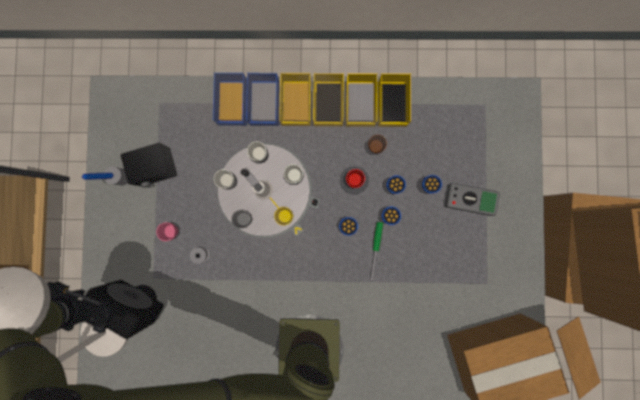

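```bash
cat > meas.py <<'E'
from h import *
import sys
snapshot('top'); snapshot('scene')
for th,z in [('magazine',0.0),('station0',.054),('station1',.054),('station2',.054),('station3',.054),('station4',.054),('crank_knob',.16),('pointer',.016),('return_stand',0),('empty1',.054),('full1',0),('solder_reel',0),('screwdriver',0.015),('multimeter',0)]:
    for c in('top','scene'):
        for d in spot_point(th,c)[:6]:
            if d['score']>.3: print(th,c,round(d['score'],2),np.round(d['pixel'],1),np.round(ray(c,d['pixel'],z)[:2],4))
E
python3 meas.py
```

```text
magazine top 0.75 [261.9 188.2] [0.5485 0.1721]
magazine scene 0.84 [377.2 206.8] [0.5421 0.1656]
station0 top 0.93 [239.3 220.8] [0.4343 0.236 ]
station0 top 0.75 [230.3 181.4] [0.5659 0.2693]
station0 top 0.7 [295.5 176.7] [0.5839 0.0506]
station0 top 0.66 [286.1 214.7] [0.4565 0.08  ]
station0 top 0.65 [260.7 154.9] [0.6563 0.1688]
station0 scene 0.92 [408.5 196. ] [0.5639 0.2798]
station0 scene 0.71 [354.3 185.8] [0.4553 0.0981]
station0 scene 0.71 [356.  215.8] [0.5897 0.0577]
station0 scene 0.63 [384.6 175.3] [0.4414 0.2311]
station0 scene 0.62 [391.8 226.7] [0.6726 0.1657]
station1 top 0.93 [239.3 220.8] [0.4343 0.236 ]
station1 top 0.75 [230.3 181.4] [0.5659 0.2693]
station1 top 0.7 [295.5 176.7] [0.5839 0.0506]
station1 top 0.66 [286.1 214.7] [0.4565 0.08  ]
station1 top 0.65 [260.7 154.9] [0.6563 0.1688]
station1 scene 0.92 [408.5 196. ] [0.5639 0.2798]
station1 scene 0.71 [354.3 185.8] [0.4553 0.0981]
station1 scene 0.71 [356.  215.8] [0.5897 0.0577]
station1 scene 0.63 [384.6 175.3] [0.4414 0.2311]
station1 scene 0.62 [391.8 226.7] [0.6726 0.1657]
station2 top 0.93 [239.3
[... 2322 characters left out ...]
1 top 0.7 [390.7 216.8] [ 0.454  -0.2764]
full1 top 0.65 [426.9 180.2] [ 0.5823 -0.4011]
full1 top 0.62 [343.3 226.4] [ 0.4189 -0.113 ]
full1 scene 0.83 [265.5 212.8] [ 0.4391 -0.261 ]
full1 scene 0.77 [235.  250.5] [ 0.5689 -0.401 ]
full1 scene 0.6 [267.3 244.6] [ 0.5799 -0.2827]
full1 scene 0.54 [297.9 200.4] [ 0.4191 -0.125 ]
solder_reel top 0.73 [201.3 256.1] [0.3099 0.3785]
solder_reel top 0.52 [427.2 183.4] [ 0.5712 -0.4021]
solder_reel scene 0.59 [404.8 155.1] [0.3231 0.3793]
solder_reel scene 0.59 [263.8 216.4] [ 0.4537 -0.2707]
screwdriver top 0.6 [374.  248.6] [ 0.3451 -0.2175]
multimeter top 0.61 [469.3 198.1] [ 0.5217 -0.5465]
multimeter scene 0.86 [193.5 250.2] [ 0.5226 -0.5471]
```

```bash
python3 - <<'E'
import cv2
im=cv2.imread('pics/top0.png'); cv2.imwrite('pics/top0c.png',cv2.resize(im[120:280,140:460],None,fx=2.5,fy=2.5,interpolation=cv2.INTER_CUBIC))
E
```

```text
(no output)
```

View pics/top0c.png

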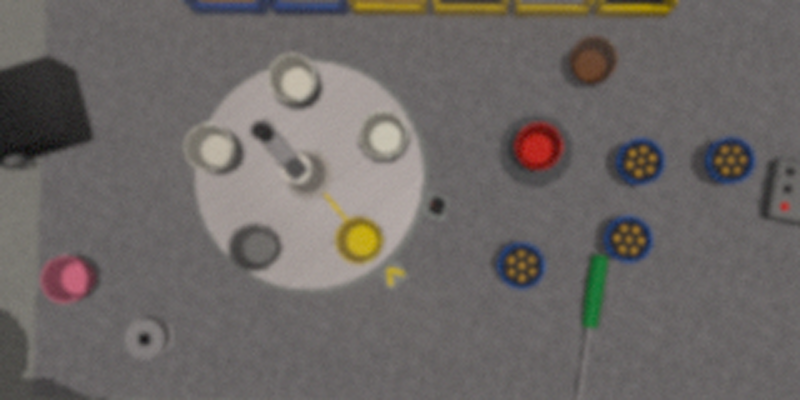

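```bash
cat >> h.py <<'E'
from scipy.optimize import least_squares
A=np.linspace(0,2*np.pi,48,endpoint=False)
def model_centroid(c,xy,rings):
    P=[]
    for r,z in rings:
        for a in A: P.append(proj(c,[xy[0]+r*np.cos(a),xy[1]+r*np.sin(a),z]))
    h=cv2.convexHull(np.array(P,np.float32)); m=cv2.moments(h)
    return np.array([m['m10'],m['m01']])/m['m00'], m['m00']
def locate(c,mask,rings):
    m=cv2.moments(mask.astype(np.uint8),True); ct=np.array([m['m10'],m['m01']])/m['m00']
    x0=ray(c,ct,np.mean([z for _,z in rings]))[:2]
    s=least_squares(lambda x:model_centroid(c,x,rings)[0]-ct,x0,diff_step=1e-3)
    return s.x, m['m00']/model_centroid(c,s.x,rings)[1], ct
def cup(z0): return [(.019,z0),(.027,z0+.04),(.031,z0+.04),(.031,z0+.062)]
def col(im,mask): return np.round(np.median(im[mask],axis=0)).astype(int)
def bluemask(im):
    h=cv2.cvtColor(im,cv2.COLOR_RGB2HSV); return h
E
cat > m2.py <<'E'
from h import *
ims={c:snapshot(c) for c in('top','scene')}
for th,r in [('full1',cup(0)),('empty1',cup(.054)),('return_stand',[(.05,0),(.05,.008),(.031,.07)]),('station0',[(.031,.094),(.031,.07)]),('magazine',[(.165,0),(.165,.016),(.156,.032)]),('carousel',[(.156,.016),(.156,.032)])]:
    for c in('top','scene'):
        for d in silhouettes(th,c):
            if d['score']>.3 and d['mask'].sum()>20:
                x,ra,ct=locate(c,d['mask'],r); print(th,c,round(d['score'],2),np.round(ct,1),np.round(x,4),'area',round(ra,2),col(ims[c],d['mask']))
E
python3 m2.py
```

```text
full1 top 0.86 [395.7 184.1] [ 0.5627 -0.2838] area 0.95 [63 61 54]Traceback (most recent call last):
  File "m2.py", line 7, in <module>
    x,ra,ct=locate(c,d['mask'],r); print(th,c,round(d['score'],2),np.round(ct,1),np.round(x,4),'area',round(ra,2),col(ims[c],d['mask']))
            ~~~~~~^^^^^^^^^^^^^^^
  File "h.py", line 24, in locate
    s=least_squares(lambda x:model_centroid(c,x,rings)[0]-ct,x0,diff_step=1e-3)
    return func(*args, **kwargs)
    vector_fun = VectorFunction(
        fun_wrapped,
    ...<6 lines>...
        workers=workers
    )
    self.J, dct = approx_derivative(
                  ~~~~~~~~~~~~~~~~~^
        self.fun_wrapped, self.x, f0=self.f, **finite_diff_options
        ^^^^^^^^^^^^^^^^^^^^^^^^^^^^^^^^^^^^^^^^^^^^^^^^^^^^^^^^^^
    )
    ^
    J, _nfev = _dense_difference(fun_wrapped, x0, f0, h,
               ~~~~~~~~~~~~~~~~~^^^^^^^^^^^^^^^^^^^^^^^^
                             use_one_sided, method,
                             ^^^^^^^^^^^^^^^^^^^^^^
                             mf)
                             ^^^
    df = [f_eval - f0 for f_eval in 
[... 311 characters left out ...]
~~~~~^^^^^^^^^^^^^^^^^^^^^^^^^^^^^^
  File "h.py", line 24, in <lambda>
    s=least_squares(lambda x:model_centroid(c,x,rings)[0]-ct,x0,diff_step=1e-3)
                             ~~~~~~~~~~~~~~^^^^^^^^^^^
  File "h.py", line 18, in model_centroid
    for a in A: P.append(proj(c,[xy[0]+r*np.cos(a),xy[1]+r*np.sin(a),z]))
                         ~~~~^^^^^^^^^^^^^^^^^^^^^^^^^^^^^^^^^^^^^^^^^^^
  File "h.py", line 8, in proj
    p,f,M,t=cam(n); c=M.T@(np.array(X,float)-t); return np.array([p['cx']+f*c[0]/c[2],p['cy']+f*c[1]/c[2]])
            ~~~^^^
  File "h.py", line 5, in cam
    p=camera_params(n); f=200/np.tan(np.radians(p['fovy'])/2)
ValueError: time passes only in moves, steps and waits
```

```bash
sed -i 's/^def cam(n):/import functools\n@functools.lru_cache(None)\ndef cam(n):/' h.py
python3 m2.py
```

```text
full1 top 0.88 [431.2 183.6] [ 0.5655 -0.4011] area 0.96 [60 60 59]
full1 top 0.77 [348.2 225.7] [ 0.4227 -0.1266] area 0.99 [63 64 55]
full1 top 0.55 [395.6 183.9] [ 0.5634 -0.2833] area 1.01 [65 61 59]
full1 top 0.53 [390.7 215.8] [ 0.4569 -0.2674] area 0.81 [69 61 50]
full1 scene 0.8 [262.9 210.8] [ 0.4576 -0.2683] area 0.9 [56 65 90]
full1 scene 0.54 [264.  234.3] [ 0.5609 -0.2848] area 0.84 [59 66 89]
full1 scene 0.54 [296.5 194.1] [ 0.419  -0.1276] area 0.94 [66 70 93]
full1 scene 0.53 [231.9 242.7] [ 0.561  -0.4016] area 0.88 [64 66 89]
full1 scene 0.43 [376.1 202.2] [0.5477 0.1544] area 14.84 [201 188 180]
empty1 top 0.87 [166.5 231.4] [0.3981 0.458 ] area 0.86 [132  75  89]
empty1 top 0.83 [223.5 178.7] [0.5692 0.2777] area 1.0 [138 133 124]
empty1 top 0.82 [292.6 173.4] [0.5884 0.0554] area 1.0 [152 147 138]
empty1 top 0.71 [377.1 143.8] [ 0.6862 -0.2142] area 0.9 [85 63 48]
empty1 top 0.58 [256.4 150.8] [0.6604 0.1734] area 0.97 [144 139 129]
empty1 scene 0.75 [289.7 261.9] [ 0.724  -0.2231] area 0.89 [87 54 34]
empty1 scene 0.7 [355.7 207.8] [0.5833 0.0566] area 0.89 [178 171 156]
empty1 scene 0.65 [436.1 154.9] [0.4349 0.45  ] area 0.8 [166  88 105]
empty1 scene 0.6 [410.3 188.8] [0.5618 0.2806] area 0.82 [175 167 153]
empty1 scene 0.48 [393.9 215.4] [0.6545 0.1753] area 0.95 [178 170 155]
return_stand top 0.75 [353.8 179.6] [ 0.5812 -0.1476] area 0.99 [93 59 58]
return_stand scene 0.87 [302.3 233. ] [ 0.5786 -0.1476] area 1.0 [103  58  57]
station0 top 0.98 [263.2 192.4] [0.5278 0.1527] area 18.87 [165 156 152]
station0 scene 0.81 [376.1 202.3] [0.5723 0.1412] area 15.3 [202 189 180]
magazine top 0.59 [265.8 193.7] [0.5296 0.1562] area 0.87 [164 155 151]
magazine scene 0.95 [374.2 205.7] [0.5299 0.1556] area 0.99 [179 164 153]
carousel top 0.67 [263.1 192.6] [0.532  0.1629] area 0.87 [165 156 152]
carousel scene 0.75 [376.  202.3] [0.5267 0.1631] area 0.89 [200 188 179]
```

```bash
cat > m3.py <<'E'
from h import *
from scipy.optimize import least_squares
ims={c:snapshot(c) for c in('top','scene')}
pts=[]
for c in('top','scene'):
    im=ims[c]
    for d in silhouettes('empty1',c):
        k=col(im,d['mask'])
        if d['score']>.3 and k.min()>110:
            x,ra,ct=locate(c,d['mask'],[(.031,.094),(.031,.116)]); pts.append(x); print(c,np.round(x,4),round(ra,2))
    # yellow
    h=cv2.cvtColor(im,cv2.COLOR_RGB2HSV)
    m=((h[...,0]>20)&(h[...,0]<33)&(h[...,1]>140)&(h[...,2]>90)).astype(np.uint8)
    n,l,s,ce=cv2.connectedComponentsWithStats(m)
    for i in range(1,n):
        if s[i,4]>40:
            x,ra,ct=locate(c,l==i,[(.031,.094),(.031,.075)]); 
            if np.hypot(*(x-[.457,.08]))<.04: print('yellow',c,s[i],np.round(x,4),round(ra,2),ct)
pts=np.array(pts)
def res(p,ret=False):
    S=np.array([[p[0]+.118*np.cos(p[2]+k*2*np.pi/5),p[1]+.118*np.sin(p[2]+k*2*np.pi/5)] for k in range(5)])
    if ret: return S
    return np.concatenate([q-S[np.argmin(np.hypot(*(S-q).T))] for q in pts])
s=least_squares(res,[.548,.165,np.arctan2(.08-.165,.457-.548)])
print(s.x,np.round(res(s.x)*1e3,1)); print(np.round(res(s.x,True),4))
E
python3 m3.py
```

```text
top [0.5689 0.2781] 0.97
top [0.588  0.0543] 0.97
top [0.5267 0.1487] 18.26
yellow top [275 208  18  16 227] [0.4537 0.0854] 0.76 [283.30396476 215.42731278]
scene [0.5862 0.053 ] 0.97
scene [0.5652 0.2794] 0.94
scene [0.6552 0.1746] 0.99
yellow scene [344 175  15  18 214] [0.4599 0.0822] 1.02 [351.1682243  182.88317757]
[ 0.5530487   0.17466564 -2.45766524] [-14.3 -10.7  -7.7 -10.3  65.2  48.6  -9.5 -11.6 -18.   -9.3 -15.7  -6.6]
[[0.4616 0.1001]
 [0.5957 0.0646]
 [0.6709 0.1812]
 [0.5832 0.2887]
 [0.4539 0.2386]]
```

```bash
python3 - <<'E'
import numpy as np
from scipy.optimize import least_squares
pts=np.array([[.567,.2788],[.587,.0537],[.6575,.174],[.4570,.0838]])
def res(p,ret=False):
    S=np.array([[p[0]+.118*np.cos(p[2]+k*2*np.pi/5),p[1]+.118*np.sin(p[2]+k*2*np.pi/5)] for k in range(5)])
    if ret: return S
    return np.concatenate([q-S[np.argmin(np.hypot(*(S-q).T))] for q in pts])
s=least_squares(res,[.548,.165,np.arctan2(.08-.165,.457-.548)])
print(s.x,np.round(res(s.x)*1e3,1)); print(np.round(res(s.x,True),4))
C=s.x; k=C[:2]-.055*np.array([np.cos(C[2]),np.sin(C[2])]); print('knob',k)
E
```

```text
[ 0.54164739  0.16244583 -2.41329034] [ 0.3  1.1 -2.1 -0.7 -1.6 -0.2  3.4 -0.1]
[[0.4536 0.0839]
 [0.5891 0.0544]
 [0.6591 0.1742]
 [0.5667 0.2777]
 [0.4397 0.2219]]
knob [0.58269419 0.19905403]
```

```bash
cat > go.py <<'E'
# usage: go.py x y z [jawdeg]  -> tool-frame deltas (cm) and yaw for reaching the world pose with the tool straight down
import sys
from h import *
s=get_state(); M=R.from_quat(s['eef_rot']).as_matrix()
a=list(map(float,sys.argv[1:])); 
print('t',round(s['clock'],2),'pos',np.round(s['tool_pos'],4),'open',round(s['opening'],3),'F',np.round(s['contact_force'],1))
print('axes x',np.round(M[:,0],3),'y',np.round(M[:,1],3),'jaw deg',round(np.degrees(np.arctan2(M[1,1],M[0,1])),1),'q',np.round(s['q'],2))
if len(a)>=3:
    print('delta cm',np.round(M.T@(np.array(a[:3])-s['tool_pos'])*100,2))
if len(a)>3:
    cur=np.degrees(np.arctan2(M[1,1],M[0,1])); d=a[3]-cur; d=(d+90)%180-90
    print('yaw',round(-np.radians(d),3))
E
python3 go.py 0.5667 0.2777 0.252 167
```

```text
t 2.65 pos [0.2095 0.5889 0.2527] open 1.002 F [ 0.1 -0.3  0.4]
axes x [ 0.  0. -1.] y [0.335 0.942 0.   ] jaw deg 70.4 q [-1.2   0.69 -0.19  1.57  0.16  0.9  -0.22]
delta cm [  0.07 -17.35  44.09]
yaw 1.456
```

Emit:
apply_moves(delta_pos=[[0,-17.3,44.1],[0,-17.3,44.1],[0,-17.3,44.1],[0,-17.3,44.1],[0,-17.3,44.1],[0,-17.3,44.1],[0,-17.3,44.1],[0,-17.3,44.1],[0,-17.3,44.1],[0,-17.3,44.1]], yaw=[0,0,0,0,0,0,0,0,0,0], gripper=[100,100,100,100,100,100,100,100,100,100], force=30)

```text
clock: 3.48
tool_pos: [0.5253, 0.3139, 0.2529]
eef_rot: [0.12, 0.697, -0.12, 0.697]
contact_force: [1.1, 0.7, 0.3]
opening: 1.001
```

```bash
python3 go.py 0.5667 0.2777 0.252 167
```

```text
t 3.48 pos [0.5253 0.3139 0.2529] open 1.001 F [1.1 0.7 0.3]
axes x [ 0.  0. -1.] y [0.335 0.942 0.   ] jaw deg 70.4 q [-0.48  0.67 -0.24  1.61  0.19  0.89  0.44]
delta cm [ 0.09 -2.03  5.11]
yaw 1.456
```

Emit:
apply_moves(delta_pos=[[0,-2.0,5.1],[0,-2.0,5.1],[0,-2.0,5.1],[0,-2.0,5.1],[0,-2.0,5.1],[0,-2.0,5.1],[0,-2.0,5.1],[0,-2.0,5.1],[0,-2.0,5.1],[0,-2.0,5.1]], yaw=[0.12,0.25,0.37,0.5,0.62,0.74,0.87,0.99,1.11,1.24], gripper=[100,100,100,100,100,100,100,100,100,100])

```text
clock: 4.32
tool_pos: [0.5666, 0.2781, 0.2529]
eef_rot: [0.503, 0.497, -0.503, 0.497]
contact_force: [0.3, 0.3, 1.2]
opening: 0.997
```

```bash
python3 go.py 0.5667 0.2777 0.112 167; python3 - <<'E'
from h import *
for c in('top','scene'):
    im=save(c,c+'1')
a=cv2.imread('pics/top1.png')[100:280,140:460]; b=cv2.imread('pics/scene1.png')[100:280,260:500]
cv2.imwrite('pics/c1.png',np.hstack([cv2.resize(a,None,fx=1.4,fy=1.4),cv2.resize(b,None,fx=1.4,fy=1.4)]))
E
```

```text
t 4.32 pos [0.5666 0.2781 0.2529] open 0.997 F [0.3 0.3 1.2]
axes x [ 0.  0. -1.] y [ 1.    -0.012  0.   ] jaw deg -0.7 q [-0.59  0.7   0.12  1.56 -0.1   0.89 -0.46]
delta cm [1.409e+01 1.000e-02 4.000e-02]
yaw 0.215
```

View pics/c1.png

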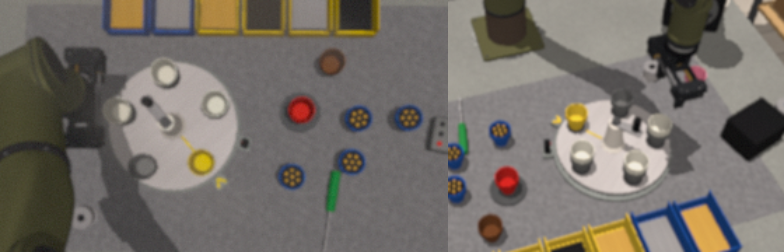

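Emit:
apply_moves(delta_pos=[[0,0,0],[0,0,0],[3,0,0],[6,0,0],[9,0,0],[12,0,0],[14.1,0,0],[14.1,0,0]], yaw=[0.12,0.21,0.21,0.21,0.21,0.21,0.21,0.21], gripper=[100,100,100,100,100,100,100,100])

```text
clock: 5.08
tool_pos: [0.5635, 0.2771, 0.1074]
eef_rot: [-0.547, -0.445, 0.553, -0.443]
contact_force: [-0.8, 0.3, -0.7]
opening: 0.996
```

```bash
python3 go.py 0.5667 0.2777 0.112 167; python3 - <<'E'
from h import *
for c in('top','scene'):
    im=save(c,c+'2')
a=cv2.imread('pics/top2.png')[110:250,180:340]; b=cv2.imread('pics/scene2.png')[130:270,320:480]
cv2.imwrite('pics/c2.png',np.hstack([cv2.resize(a,None,fx=2.4,fy=2.4),cv2.resize(b,None,fx=2.4,fy=2.4)]))
E
```

```text
t 5.08 pos [0.5635 0.2771 0.1074] open 0.996 F [-0.8  0.3 -0.7]
axes x [-0.008 -0.003 -1.   ] y [ 0.978 -0.211 -0.007] jaw deg -12.2 q [-0.6   0.89  0.13  1.67 -0.18  0.61 -0.59]
delta cm [-0.46  0.3  -0.12]
yaw 0.015
```

View pics/c2.png

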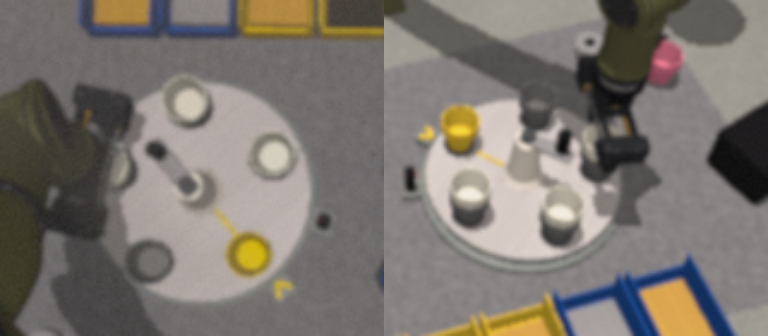

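Emit:
apply_moves(delta_pos=[[-0.4,0.3,-0.1],[-0.4,0.3,-0.1],[-0.4,0.3,-0.1],[-0.4,0.3,-0.1],[-0.4,0.3,-0.1],[-0.4,0.3,-0.1],[-0.4,0.3,-0.1],[-0.4,0.3,-0.1]], yaw=[0,0,0,0,0,0,0,0], gripper=[100,100,60,60,60,60,60,60])

```text
clock: 5.85
tool_pos: [0.5697, 0.2787, 0.1162]
eef_rot: [-0.55, -0.444, 0.551, -0.444]
contact_force: [-1.3, 0.4, 4.9]
opening: 0.72
```

```bash
python3 go.py 0.5667 0.2777 0.112 167
```

```text
t 5.85 pos [0.5697 0.2787 0.1162] open 0.72 F [-1.3  0.4  4.9]
axes x [-0. -0. -1.] y [ 0.977 -0.212 -0.   ] jaw deg -12.3 q [-0.6   0.88  0.13  1.65 -0.17  0.62 -0.59]
delta cm [ 0.42 -0.27  0.16]
yaw 0.013
```

Emit:
apply_moves(delta_pos=[[0,0,0],[0,0,0],[0,0,0],[0,0,0]], yaw=[0,0,0,0], gripper=[55,55,55,55])

```text
clock: 6.18
tool_pos: [0.5697, 0.2787, 0.1162]
eef_rot: [-0.55, -0.444, 0.551, -0.444]
contact_force: [-0.7, 0.1, 2.0]
opening: 0.717
```

```bash
python3 go.py 0.5667 0.2777 0.112 167
```

```text
t 6.18 pos [0.5697 0.2787 0.1162] open 0.717 F [-0.7  0.1  2. ]
axes x [-0. -0. -1.] y [ 0.977 -0.212 -0.   ] jaw deg -12.3 q [-0.6   0.88  0.13  1.65 -0.17  0.62 -0.59]
delta cm [ 0.42 -0.27  0.16]
yaw 0.013
```

Emit:
apply_moves(delta_pos=[[-2,0,0],[-5,0,0],[-8,0,0],[-11,0,0],[-14,0,0],[-14,0,0],[-14,0,0]], yaw=[0,0,0,0,0,0,0], gripper=[55,55,55,55,55,55,55])

```text
clock: 6.77
tool_pos: [0.5706, 0.2789, 0.2576]
eef_rot: [0.552, 0.444, -0.549, 0.444]
contact_force: [0.6, -1.2, -2.1]
opening: 0.717
```

```bash
python3 go.py 0.580 -0.1476 0.256; python3 - <<'E'
from h import *
for c in('top','scene'):
    im=save(c,c+'3')
a=cv2.imread('pics/top3.png')[110:250,180:340]; b=cv2.imread('pics/scene3.png')[110:250,320:480]
cv2.imwrite('pics/c3.png',np.hstack([cv2.resize(a,None,fx=2.4,fy=2.4),cv2.resize(b,None,fx=2.4,fy=2.4)]))
E
```

```text
t 6.77 pos [0.5706 0.2789 0.2576] open 0.717 F [ 0.6 -1.2 -2.1]
axes x [ 0.003  0.002 -1.   ] y [ 0.977 -0.212  0.002] jaw deg -12.3 q [-0.62  0.7   0.18  1.54 -0.15  0.91 -0.61]
delta cm [ 0.09  9.98 41.48]
```

View pics/c3.png

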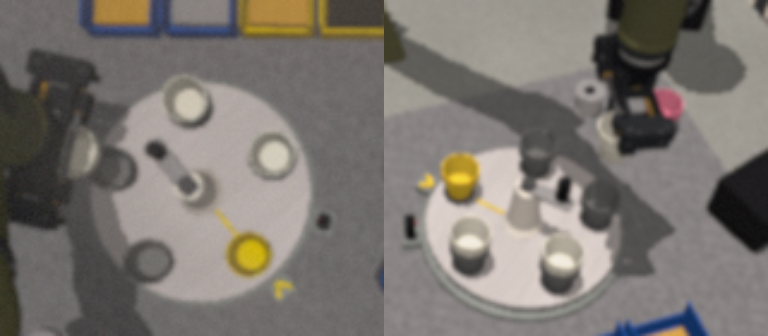

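Emit:
apply_moves(delta_pos=[[0,9.9,41.4],[0,9.9,41.4],[0,9.9,41.4],[0,9.9,41.4],[0,9.9,41.4],[0,9.9,41.4],[0,9.9,41.4],[0,9.9,41.4],[0,9.9,41.4],[0,9.9,41.4]], yaw=[0,0,0,0,0,0,0,0,0,0], gripper=[55,55,55,55,55,55,55,55,55,55])

```text
clock: 7.7
tool_pos: [0.5761, -0.1396, 0.2533]
eef_rot: [-0.549, -0.445, 0.552, -0.442]
contact_force: [1.8, 0.5, -1.4]
opening: 0.717
```

Emit:
apply_moves(delta_pos=[[0,0.3,1.3],[0,0.3,1.3],[0,0.3,1.3],[0,0.3,1.3]], yaw=[0,0,0,0], gripper=[55,55,55,55])

```text
clock: 8.03
tool_pos: [0.5758, -0.1508, 0.2519]
eef_rot: [-0.548, -0.447, 0.552, -0.442]
contact_force: [-0.1, -0.2, -0.9]
opening: 0.72
```

```bash
python3 go.py 0.580 -0.1476 0.150; python3 - <<'E'
from h import *
for c in('top','scene'):
    im=save(c,c+'4')
a=cv2.imread('pics/top4.png')[110:250,280:440]; b=cv2.imread('pics/scene4.png')[140:280,220:380]
cv2.imwrite('pics/c4.png',np.hstack([cv2.resize(a,None,fx=2.4,fy=2.4),cv2.resize(b,None,fx=2.4,fy=2.4)]))
E
```

```text
t 8.03 pos [ 0.5758 -0.1508  0.2519] open 0.72 F [-0.1 -0.2 -0.9]
axes x [-0.009  0.002 -1.   ] y [ 0.978 -0.21  -0.009] jaw deg -12.1 q [ 0.11  0.65  0.12  1.66 -0.1   0.84  0.06]
delta cm [10.18  0.44 -0.4 ]
```

View pics/c4.png

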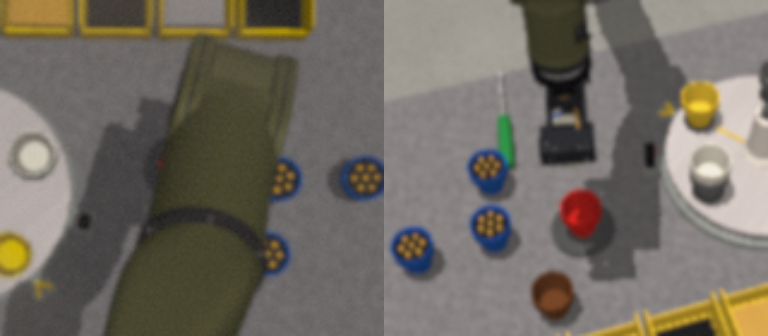

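Emit:
apply_moves(delta_pos=[[0,0.4,-0.4],[0,0.4,-0.4],[3,0.4,-0.4],[6,0.4,-0.4],[9,0.4,-0.4],[12,0.4,-0.4],[13,0.4,-0.4],[13,0.4,-0.4],[13,0.4,-0.4]], yaw=[0,0,0,0,0,0,0,0,0], gripper=[55,55,55,55,55,55,55,55,55])

```text
clock: 8.88
tool_pos: [0.5807, -0.1467, 0.123]
eef_rot: [-0.548, -0.447, 0.551, -0.443]
contact_force: [0.4, -0.5, -1.1]
opening: 0.719
```

```bash
python3 go.py 0.580 -0.1476 0.092; python3 - <<'E'
from h import *
for c in('top','scene'):
    im=save(c,c+'5')
a=cv2.imread('pics/top5.png')[110:250,280:440]; b=cv2.imread('pics/scene5.png')[140:280,220:380]
cv2.imwrite('pics/c5.png',np.hstack([cv2.resize(a,None,fx=2.4,fy=2.4),cv2.resize(b,None,fx=2.4,fy=2.4)]))
E
```

```text
t 8.88 pos [ 0.5807 -0.1467  0.123 ] open 0.719 F [ 0.4 -0.5 -1.1]
axes x [-0.007  0.001 -1.   ] y [ 0.978 -0.208 -0.008] jaw deg -12.0 q [ 0.12  0.83  0.09  1.75 -0.12  0.57  0.07]
delta cm [ 3.1  -0.02  0.1 ]
```

View pics/c5.png

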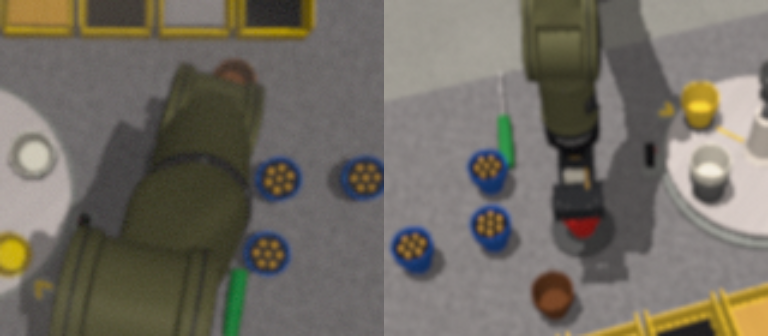

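Aligned over the red stand. Going down slowly.

Emit:
apply_moves(delta_pos=[[1,0,0.1],[2,0,0.1],[2.6,0,0.1],[3.0,0,0.1],[3.2,0,0.1],[3.2,0,0.1],[3.2,0,0.1]], yaw=[0,0,0,0,0,0,0], gripper=[55,55,55,55,55,55,55])

```text
clock: 9.57
tool_pos: [0.581, -0.1482, 0.0923]
eef_rot: [-0.548, -0.446, 0.551, -0.444]
contact_force: [-0.6, 0.7, 1.2]
opening: 0.718
```

```bash
python3 go.py 0.580 -0.1476 0.092
```

```text
t 9.57 pos [ 0.581  -0.1482  0.0923] open 0.718 F [-0.6  0.7  1.2]
axes x [-0.005  0.001 -1.   ] y [ 0.978 -0.208 -0.005] jaw deg -12.0 q [ 0.13  0.88  0.08  1.76 -0.12  0.51  0.07]
delta cm [ 0.03 -0.11 -0.04]
```

Emit:
apply_moves(delta_pos=[[0,0,0],[0,0,0],[0,0,0],[-2,0,0],[-5,0,0],[-9,0,0],[-13,0,0],[-15,0,0],[-15,0,0]], yaw=[0,0,0,0,0,0,0,0,0], gripper=[100,100,100,100,100,100,100,100,100])

```text
clock: 10.32
tool_pos: [0.5849, -0.1493, 0.2477]
eef_rot: [0.551, 0.443, -0.548, 0.446]
contact_force: [0.1, 0.0, -0.6]
opening: 1.001
```

```bash
python3 go.py 0.659 0.1742 0.25 105
```

```text
t 10.32 pos [ 0.5849 -0.1493  0.2477] open 1.001 F [ 0.1  0.  -0.6]
axes x [ 0.006 -0.002 -1.   ] y [ 0.978 -0.209  0.006] jaw deg -12.1 q [ 0.11  0.66  0.12  1.65 -0.1   0.82  0.06]
delta cm [ -0.23   0.5  -33.19]
yaw 1.099
```

Emit:
apply_moves(delta_pos=[[-0.3,0.5,-33.2],[-0.3,0.5,-33.2],[-0.3,0.5,-33.2],[-0.3,0.5,-33.2],[-0.3,0.5,-33.2],[-0.3,0.5,-33.2],[-0.3,0.5,-33.2],[-0.3,0.5,-33.2],[-0.3,0.5,-33.2],[-0.3,0.5,-33.2]], yaw=[0.12,0.24,0.36,0.48,0.6,0.72,0.84,0.96,1.08,1.1], gripper=[100,100,100,100,100,100,100,100,100,100])

```text
clock: 11.15
tool_pos: [0.6581, 0.1787, 0.2483]
eef_rot: [0.702, 0.092, -0.7, 0.093]
contact_force: [0.0, -0.1, -0.1]
opening: 0.997
```

```bash
cat > shot.py <<'E'
import sys
from h import *
k=sys.argv[1]
f=float(sys.argv[2]) if len(sys.argv)>2 else 1.25
a=save('top','t'+k)[...,::-1]; b=save('scene','s'+k)[...,::-1]
a=a[100:280,160:450]; b=b[120:300,200:450]
o=np.hstack([cv2.resize(a,None,fx=1.48,fy=1.48,interpolation=3),cv2.resize(b,None,fx=1.48,fy=1.48,interpolation=3)]); cv2.imwrite('pics/c%s.png'%k,o)
E
python3 shot.py 6; python3 go.py 0.659 0.1742 0.112 105
```

```text
t 11.25 pos [0.6585 0.173  0.2495] open 0.998 F [-0.1 -1.1  0.3]
axes x [ 0.004 -0.004 -1.   ] y [ 0.259 -0.966  0.005] jaw deg -75.0 q [-0.57  0.82  0.5   1.4  -0.42  1.02 -1.29]
delta cm [13.74 -0.17 -0.05]
yaw 0.0
```

View pics/c6.png

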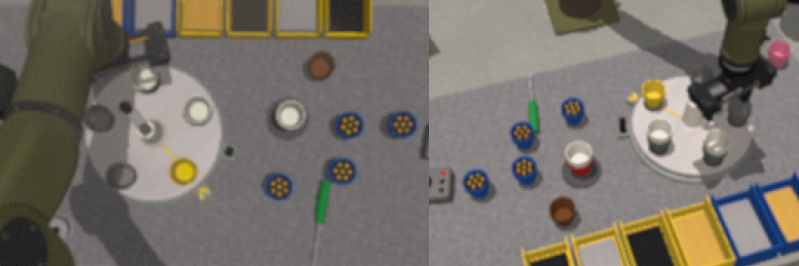

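Emit:
apply_moves(delta_pos=[[3,-0.2,0],[6,-0.2,0],[9,-0.2,0],[12,-0.2,0],[13.5,-0.2,0],[13.5,-0.2,0],[13.5,-0.2,0],[13.5,-0.2,0]], yaw=[0,0,0,0,0,0,0,0], gripper=[100,100,100,100,100,100,100,100])

```text
clock: 11.92
tool_pos: [0.6596, 0.1728, 0.116]
eef_rot: [0.703, 0.09, -0.699, 0.094]
contact_force: [-0.4, -0.1, 0.7]
opening: 1.0
```

```bash
python3 shot.py 7; python3 go.py 0.659 0.1742 0.114 105
```

```text
t 12.02 pos [0.6598 0.1738 0.1165] open 0.996 F [-0.4  0.5 -0.1]
axes x [ 0.007 -0.004 -1.   ] y [ 0.259 -0.966  0.005] jaw deg -75.0 q [-0.53  0.97  0.42  1.5  -0.49  0.77 -1.23]
delta cm [ 0.24 -0.06  0.07]
yaw -0.0
```

View pics/c7.png

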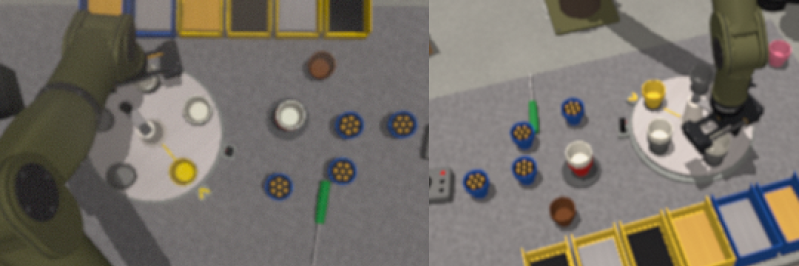

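Aligned. Close.

Emit:
apply_moves(delta_pos=[[0.2,0,0],[0.2,0,0],[0.2,0,0],[0.2,0,0],[0.2,0,0],[0.2,0,0],[0.2,0,0]], yaw=[0,0,0,0,0,0,0], gripper=[100,55,55,55,55,55,55])

```text
clock: 12.6
tool_pos: [0.6599, 0.1738, 0.1146]
eef_rot: [0.704, 0.091, -0.699, 0.094]
contact_force: [-0.2, -0.5, 2.3]
opening: 0.716
```

```bash
python3 go.py 0.659 0.1742 0.25 105
```

```text
t 12.6 pos [0.6599 0.1738 0.1146] open 0.716 F [-0.2 -0.5  2.3]
axes x [ 0.007 -0.004 -1.   ] y [ 0.259 -0.966  0.006] jaw deg -75.0 q [-0.53  0.97  0.41  1.5  -0.49  0.76 -1.23]
delta cm [-1.354e+01  1.000e-02 -1.000e-02]
yaw -0.0
```

Emit:
apply_moves(delta_pos=[[-2,0,0],[-5,0,0],[-8,0,0],[-11,0,0],[-11.5,0,0],[-11.5,0,0]], yaw=[0,0,0,0,0,0], gripper=[55,55,55,55,55,55])

```text
clock: 13.1
tool_pos: [0.6603, 0.1743, 0.232]
eef_rot: [0.705, 0.091, -0.697, 0.094]
contact_force: [-0.5, -0.8, -2.0]
opening: 0.718
```

```bash
python3 go.py 0.5805 -0.148 0.226
```

```text
t 13.1 pos [0.6603 0.1743 0.232 ] open 0.718 F [-0.5 -0.8 -2. ]
axes x [ 0.012 -0.003 -1.   ] y [ 0.259 -0.966  0.006] jaw deg -75.0 q [-0.56  0.84  0.49  1.42 -0.43  0.98 -1.28]
delta cm [ 0.59 29.06 16.06]
```

Emit:
apply_moves(delta_pos=[[0.2,29.0,16.1],[0.2,29.0,16.1],[0.2,29.0,16.1],[0.2,29.0,16.1],[0.2,29.0,16.1],[0.2,29.0,16.1],[0.2,29.0,16.1],[0.2,29.0,16.1],[0.2,29.0,16.1],[0.2,29.0,16.1]], yaw=[0,0,0,0,0,0,0,0,0,0], gripper=[55,55,55,55,55,55,55,55,55,55])

```text
clock: 13.93
tool_pos: [0.5777, -0.1509, 0.2284]
eef_rot: [0.704, 0.088, -0.698, 0.092]
contact_force: [0.2, 0.7, -1.1]
opening: 0.731
```

```bash
python3 go.py 0.5805 -0.148 0.1126
```

```text
t 13.93 pos [ 0.5777 -0.1509  0.2284] open 0.731 F [ 0.2  0.7 -1.1]
axes x [ 0.009 -0.003 -1.   ] y [ 0.252 -0.968  0.006] jaw deg -75.4 q [-0.06  0.71  0.42  1.71 -0.38  0.79 -0.77]
delta cm [11.58 -0.27 -0.26]
```

Emit:
apply_moves(delta_pos=[[0,-0.3,-0.3],[0,-0.3,-0.3],[0,-0.3,-0.3]], yaw=[0,0,0], gripper=[55,55,55])

```text
clock: 14.18
tool_pos: [0.5801, -0.1448, 0.2274]
eef_rot: [0.704, 0.09, -0.699, 0.092]
contact_force: [-0.1, 0.0, -1.5]
opening: 0.72
```

```bash
python3 shot.py 8; python3 go.py 0.5805 -0.148 0.1126;python3 - <<'E'
import cv2
b=cv2.imread('pics/s8.png')[150:270,230:380]; cv2.imwrite('pics/z8.png',cv2.resize(b,None,fx=4,fy=4,interpolation=3))
E
```

```text
t 14.28 pos [ 0.5801 -0.1456  0.2279] open 0.719 F [ 0.2 -0.1 -0.9]
axes x [ 0.008 -0.003 -1.   ] y [ 0.255 -0.967  0.005] jaw deg -75.2 q [-0.07  0.72  0.42  1.7  -0.38  0.8  -0.78]
delta cm [11.54  0.19  0.11]
```

View pics/z8.png

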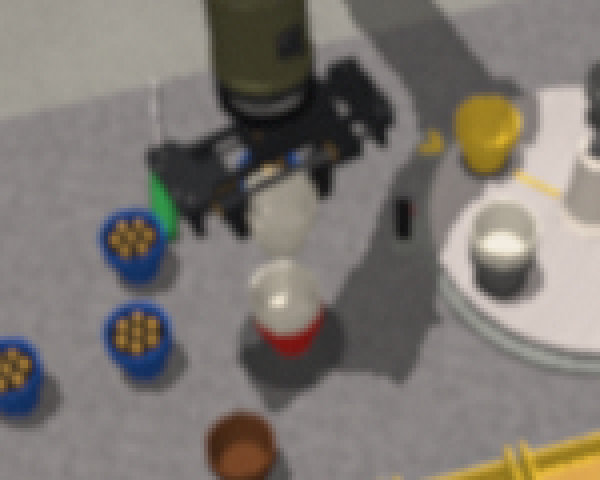

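```bash
python3 - <<'E'
from h import *
for z0 in (.155,.160,.1665,.17):
    P=np.array([proj('scene',[.5801+.019*np.cos(a),-.1456+.019*np.sin(a),z0]) for a in A]); 
    T=np.array([proj('scene',[.5801+.031*np.cos(a),-.1456+.031*np.sin(a),z0+.04]) for a in A])
    print(z0,'bottom px row in zoom',(P[:,1].max()-150)*4,'band left/right',(T[:,0].min()-230)*4,(T[:,0].max()-230)*4, (T[:,1].mean()-150)*4)
E
```

```text
0.155 bottom px row in zoom 267.323110051845 band left/right 241.44989671796975 315.63913051390637 222.31697516849545
0.16 bottom px row in zoom 264.0994099879648 band left/right 240.92409551557625 315.3463966560355 218.899812790331
0.1665 bottom px row in zoom 259.878688808658 band left/right 240.23559538229483 314.96308228696057 214.4252775190904
0.17 bottom px row in zoom 257.59185692782967 band left/right 239.86252078575467 314.755377513422 212.00068103787328
```

Emit:
apply_moves(delta_pos=[[2,0.2,0.1],[4,0.2,0.1],[6,0.2,0.1],[7.5,0.2,0.1],[8.5,0.2,0.1],[9.5,0.2,0.1],[10.5,0.2,0.1],[11.2,0.2,0.1],[11.5,0.2,0.1],[11.5,0.2,0.1]], yaw=[0,0,0,0,0,0,0,0,0,0], gripper=[55,55,55,55,55,55,55,55,55,55])

```text
clock: 15.12
tool_pos: [0.5809, -0.1481, 0.113]
eef_rot: [0.704, 0.09, -0.698, 0.092]
contact_force: [-0.7, 1.1, -1.0]
opening: 0.716
```

```bash
python3 go.py 0.5805 -0.148 0.1126
```

```text
t 15.12 pos [ 0.5809 -0.1481  0.113 ] open 0.716 F [-0.7  1.1 -1. ]
axes x [ 0.008 -0.003 -1.   ] y [ 0.255 -0.967  0.005] jaw deg -75.2 q [-0.01  0.87  0.32  1.78 -0.47  0.56 -0.71]
delta cm [ 0.04 -0.01  0.04]
```

Emit:
apply_moves(delta_pos=[[0,0,0],[0,0,0],[0,0,0],[-2,0,0],[-5,0,0],[-9,0,0],[-10,0,0],[-10,0,0]], yaw=[0,0,0,0,0,0,0,0], gripper=[100,100,100,100,100,100,100,100])

```text
clock: 15.78
tool_pos: [0.5822, -0.1488, 0.2167]
eef_rot: [0.707, 0.088, -0.696, 0.093]
contact_force: [-0.0, -0.5, 0.5]
opening: 0.998
```

```bash
python3 go.py 0.588 0.0542 0.21
```

```text
t 15.78 pos [ 0.5822 -0.1488  0.2167] open 0.998 F [-0.  -0.5  0.5]
axes x [ 0.016 -0.005 -1.   ] y [ 0.255 -0.967  0.009] jaw deg -75.2 q [-0.06  0.73  0.41  1.71 -0.4   0.76 -0.77]
delta cm [  0.58 -19.49  -5.73]
```

Emit:
apply_moves(delta_pos=[[0,-19.5,-5.7],[0,-19.5,-5.7],[0,-19.5,-5.7],[0,-19.5,-5.7],[0,-19.5,-5.7],[0,-19.5,-5.7],[0,-19.5,-5.7],[0,-19.5,-5.7]], yaw=[0,0,0,0,0,0,0,0], gripper=[100,100,100,100,100,100,100,100])

```text
clock: 16.45
tool_pos: [0.5869, 0.0536, 0.2148]
eef_rot: [0.706, 0.088, -0.697, 0.094]
contact_force: [-0.2, -0.7, -0.0]
opening: 0.999
```

```bash
python3 shot.py 9; python3 go.py 0.588 0.0542 0.114
```

```text
t 16.55 pos [0.5872 0.0521 0.2154] open 0.998 F [-0.5 -0.1 -0.5]
axes x [ 0.015 -0.006 -1.   ] y [ 0.252 -0.968  0.01 ] jaw deg -75.4 q [-0.43  0.73  0.46  1.75 -0.44  0.75 -1.07]
delta cm [10.14 -0.28  0.  ]
```

View pics/c9.png

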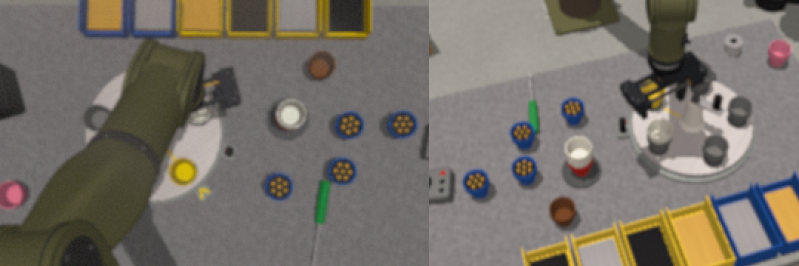

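Emit:
apply_moves(delta_pos=[[3,-0.3,0],[6,-0.3,0],[9,-0.3,0],[10,-0.3,0],[10,-0.3,0],[10,-0.3,0],[10,-0.3,0]], yaw=[0,0,0,0,0,0,0], gripper=[100,100,100,100,100,100,100])

```text
clock: 17.13
tool_pos: [0.5892, 0.0535, 0.1169]
eef_rot: [0.707, 0.086, -0.695, 0.092]
contact_force: [-0.1, 0.9, -0.2]
opening: 0.998
```

```bash
python3 shot.py 10; python3 go.py 0.588 0.0542 0.114
```

```text
t 17.23 pos [0.5892 0.0541 0.1171] open 1.0 F [ 0.2 -0.7 -0.3]
axes x [ 0.018 -0.006 -1.   ] y [ 0.251 -0.968  0.011] jaw deg -75.4 q [-0.37  0.86  0.36  1.81 -0.52  0.54 -1.  ]
delta cm [ 0.31 -0.05  0.12]
```

View pics/c10.png

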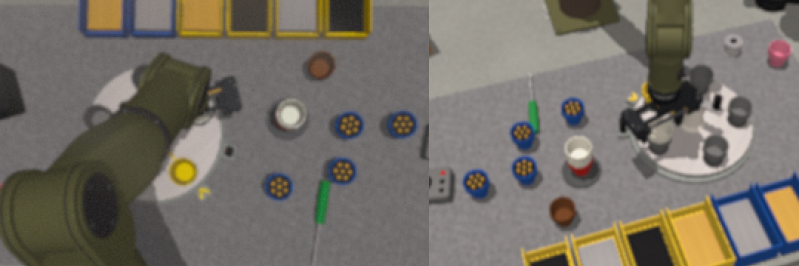

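Emit:
apply_moves(delta_pos=[[0.3,0,0],[0.3,0,0],[0.3,0,0],[0.3,0,0],[0.3,0,0],[0.3,0,0],[0.3,0,0]], yaw=[0,0,0,0,0,0,0], gripper=[100,55,55,55,55,55,55])

```text
clock: 17.82
tool_pos: [0.5893, 0.0541, 0.1142]
eef_rot: [0.708, 0.087, -0.695, 0.093]
contact_force: [-0.2, 0.1, 2.3]
opening: 0.722
```

```bash
python3 go.py 0.5805 -0.148 0.212
```

```text
t 17.82 pos [0.5893 0.0541 0.1142] open 0.722 F [-0.2  0.1  2.3]
axes x [ 0.018 -0.006 -1.   ] y [ 0.251 -0.968  0.01 ] jaw deg -75.4 q [-0.37  0.87  0.35  1.81 -0.52  0.54 -1.  ]
delta cm [-9.67 19.44  5.78]
```

Emit:
apply_moves(delta_pos=[[-2,0,0],[-5,0,0],[-8,0,0],[-9.8,0,0],[-9.8,19.4,5.8],[-9.8,19.4,5.8],[-9.8,19.4,5.8],[-9.8,19.4,5.8],[-9.8,19.4,5.8],[-9.8,19.4,5.8]], yaw=[0,0,0,0,0,0,0,0,0,0], gripper=[55,55,55,55,55,55,55,55,55,55])

```text
clock: 18.65
tool_pos: [0.5781, -0.1591, 0.2142]
eef_rot: [0.708, 0.079, -0.696, 0.091]
contact_force: [0.6, -1.0, 0.0]
opening: 0.724
```

Emit:
apply_moves(delta_pos=[[0,0,0],[0,0,0],[0,0,0]], yaw=[0,0,0], gripper=[55,55,55])

```text
clock: 18.9
tool_pos: [0.578, -0.1582, 0.214]
eef_rot: [0.708, 0.08, -0.696, 0.091]
contact_force: [-1.0, 0.3, -1.5]
opening: 0.721
```

```bash
python3 shot.py 11; python3 go.py 0.5805 -0.148 0.134;python3 - <<'E'
import cv2
b=cv2.imread('pics/s11.png')[150:270,230:380]; cv2.imwrite('pics/z11.png',cv2.resize(b,None,fx=4,fy=4,interpolation=3))
E
```

```text
t 19.0 pos [ 0.5784 -0.1571  0.214 ] open 0.723 F [-0.3  0.7 -0.8]
axes x [ 0.019 -0.013 -1.   ] y [ 0.241 -0.97   0.018] jaw deg -76.0 q [-0.05  0.73  0.42  1.73 -0.4   0.75 -0.76]
delta cm [ 7.99 -0.97 -0.3 ]
```

View pics/z11.png

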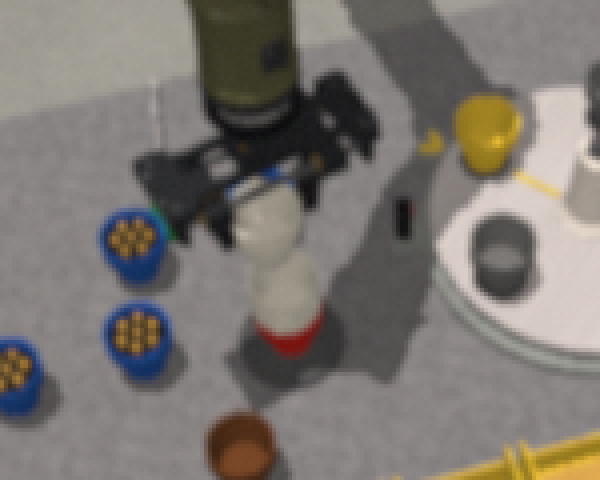

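Emit:
apply_moves(delta_pos=[[0,-0.9,-0.3],[0,-0.9,-0.3],[2,-1.0,-0.3],[3.5,-1.0,-0.3],[4.5,-1.0,-0.3],[5.5,-1.0,-0.3],[6.5,-1.0,-0.3],[7.5,-1.0,-0.3],[8,-1.0,-0.3],[8,-1.0,-0.3]], yaw=[0,0,0,0,0,0,0,0,0,0], gripper=[55,55,55,55,55,55,55,55,55,55])

```text
clock: 19.83
tool_pos: [0.581, -0.1481, 0.1341]
eef_rot: [0.708, 0.08, -0.695, 0.091]
contact_force: [-0.2, 0.2, -0.7]
opening: 0.726
```

```bash
python3 go.py 0.5805 -0.148 0.134
```

```text
t 19.83 pos [ 0.581  -0.1481  0.1341] open 0.726 F [-0.2  0.2 -0.7]
axes x [ 0.02  -0.014 -1.   ] y [ 0.241 -0.97   0.018] jaw deg -76.1 q [-0.03  0.84  0.35  1.78 -0.46  0.58 -0.73]
delta cm [ 0.01 -0.02  0.04]
```

Emit:
apply_moves(delta_pos=[[0,0,0],[0,0,0],[0,0,0],[-2,0,0],[-5,0,0],[-8,0,0],[-8,0,0],[-8,0,0]], yaw=[0,0,0,0,0,0,0,0], gripper=[100,100,100,100,100,100,100,100])

```text
clock: 20.5
tool_pos: [0.5804, -0.1473, 0.2158]
eef_rot: [0.71, 0.08, -0.694, 0.092]
contact_force: [-0.7, 0.1, -0.2]
opening: 1.001
```

```bash
cat > blues.py <<'E'
import sys
from h import *
ims={c:snapshot(c) for c in('top','scene')}
for c in('top','scene'):
    for d in silhouettes('full1',c):
        k=col(ims[c],d['mask'])
        if d['score']>.3 and d['mask'].sum()>40:
            z=0
            x,ra,ct=locate(c,d['mask'],cup(z))
            if ra<1.5: print(c,round(d['score'],2),np.round(ct),np.round(x,4),round(ra,2),k)
E
python3 shot.py 12; python3 blues.py; python3 go.py
```

```text
top 0.83 [396. 184.] [ 0.5633 -0.2832] 0.99 [64 64 60]
top 0.78 [391. 215.] [ 0.4603 -0.2671] 1.03 [67 66 64]
top 0.73 [431. 184.] [ 0.5647 -0.4022] 0.96 [62 64 63]
scene 0.7 [232. 243.] [ 0.5629 -0.4027] 0.94 [61 66 92]
scene 0.68 [263. 210.] [ 0.4563 -0.2669] 0.87 [56 67 92]
scene 0.67 [296. 202.] [ 0.4541 -0.1396] 0.62 [57 64 92]
scene 0.63 [264. 234.] [ 0.5611 -0.2834] 0.99 [62 66 92]
t 20.8 pos [ 0.5788 -0.1468  0.2129] open 1.0 F [-0.6 -0.3 -0.3]
axes x [ 0.018 -0.013 -1.   ] y [ 0.241 -0.97   0.017] jaw deg -76.1 q [-0.07  0.73  0.42  1.73 -0.4   0.74 -0.78]
```

View pics/c12.png

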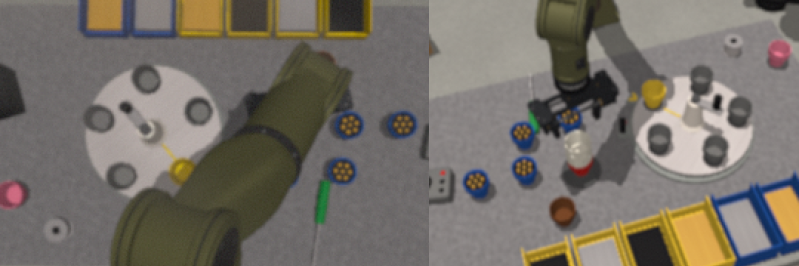

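```bash
python3 go.py 0.562 -0.2833 0.15; python3 go.py 0.562 -0.2833 0.06
```

```text
t 20.8 pos [ 0.5788 -0.1468  0.2129] open 1.0 F [-0.6 -0.3 -0.3]
axes x [ 0.018 -0.013 -1.   ] y [ 0.241 -0.97   0.017] jaw deg -76.1 q [-0.07  0.73  0.42  1.73 -0.4   0.74 -0.78]
delta cm [ 6.44 12.74  5.01]
t 20.8 pos [ 0.5788 -0.1468  0.2129] open 1.0 F [-0.6 -0.3 -0.3]
axes x [ 0.018 -0.013 -1.   ] y [ 0.241 -0.97   0.017] jaw deg -76.1 q [-0.07  0.73  0.42  1.73 -0.4   0.74 -0.78]
delta cm [15.44 12.59  5.13]
```

Emit:
apply_moves(delta_pos=[[0,12.7,5.0],[0,12.7,5.0],[0,12.7,5.0],[0,12.7,5.0],[4,12.7,5.0],[8,12.7,5.1],[9.4,12.7,5.1],[9.4,12.7,5.1],[9.4,12.7,5.1]], yaw=[0,0,0,0,0,0,0,0,0], gripper=[100,100,100,100,100,100,100,100,100])

```text
clock: 21.55
tool_pos: [0.561, -0.2834, 0.1195]
eef_rot: [0.707, 0.081, -0.697, 0.091]
contact_force: [0.1, -0.6, 0.1]
opening: 1.0
```

```bash
python3 shot.py 13; python3 blues.py; python3 go.py 0.562 -0.2833 0.06
```

```text
scene 0.79 [264. 234.] [ 0.5605 -0.2841] 0.99 [54 58 88]
scene 0.72 [295. 200.] [ 0.4426 -0.1396] 0.95 [64 64 93]
scene 0.57 [232. 243.] [ 0.5634 -0.4018] 0.96 [60 66 94]
t 21.85 pos [ 0.5624 -0.2838  0.1218] open 0.998 F [ 1.  -0.2 -0. ]
axes x [ 0.02  -0.014 -1.   ] y [ 0.241 -0.97   0.019] jaw deg -76.1 q [ 0.22  0.88  0.33  1.69 -0.44  0.61 -0.54]
delta cm [ 6.18 -0.18  0.12]
```

View pics/c13.png

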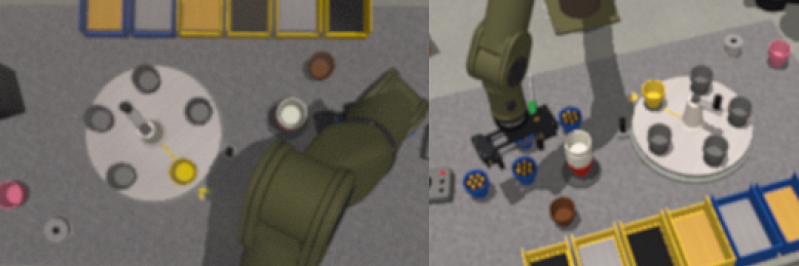

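Emit:
apply_moves(delta_pos=[[2,-0.2,0.1],[4,-0.2,0.1],[5.5,-0.2,0.1],[6.1,-0.2,0.1],[6.1,-0.2,0.1],[6.1,-0.2,0.1],[6.1,-0.2,0.1]], yaw=[0,0,0,0,0,0,0], gripper=[100,100,100,100,100,100,100])

```text
clock: 22.43
tool_pos: [0.5628, -0.2835, 0.062]
eef_rot: [0.709, 0.08, -0.695, 0.092]
contact_force: [0.4, -0.6, 0.6]
opening: 1.001
```

Emit:
apply_moves(delta_pos=[[0,0,0],[0,0,0],[0,0,0],[0,0,0],[0,0,0],[0,0,0]], yaw=[0,0,0,0,0,0], gripper=[55,55,55,55,55,55])

```text
clock: 22.93
tool_pos: [0.563, -0.2836, 0.0623]
eef_rot: [0.709, 0.079, -0.695, 0.092]
contact_force: [-0.2, -0.1, 3.2]
opening: 0.696
```

```bash
python3 go.py 0.589 0.0542 0.2
```

```text
t 22.93 pos [ 0.563  -0.2836  0.0623] open 0.696 F [-0.2 -0.1  3.2]
axes x [ 0.022 -0.015 -1.   ] y [ 0.241 -0.97   0.02 ] jaw deg -76.1 q [ 0.24  0.97  0.27  1.71 -0.47  0.5  -0.51]
delta cm [-14.22 -31.87 -10.92]
```

Emit:
apply_moves(delta_pos=[[-2,0,0],[-5,0,0],[-9,0,0],[-13,0,0],[-16,0,0],[-16,0,0],[-16,0,0]], yaw=[0,0,0,0,0,0,0], gripper=[55,55,55,55,55,55,55])

```text
clock: 23.52
tool_pos: [0.5601, -0.2815, 0.2238]
eef_rot: [0.71, 0.079, -0.694, 0.093]
contact_force: [-0.0, 0.2, -0.4]
opening: 0.693
```

```bash
python3 go.py 0.589 0.0542 0.222
```

```text
t 23.52 pos [ 0.5601 -0.2815  0.2238] open 0.693 F [-0.   0.2 -0.4]
axes x [ 0.025 -0.017 -1.   ] y [ 0.241 -0.97   0.022] jaw deg -76.1 q [ 0.17  0.75  0.41  1.64 -0.38  0.8  -0.59]
delta cm [ -0.31 -31.88 -10.9 ]
```

Emit:
apply_moves(delta_pos=[[-0.3,-31.9,-10.9],[-0.3,-31.9,-10.9],[-0.3,-31.9,-10.9],[-0.3,-31.9,-10.9],[-0.3,-31.9,-10.9],[-0.3,-31.9,-10.9],[-0.3,-31.9,-10.9],[-0.3,-31.9,-10.9],[-0.3,-31.9,-10.9],[-0.3,-31.9,-10.9]], yaw=[0,0,0,0,0,0,0,0,0,0], gripper=[55,55,55,55,55,55,55,55,55,55])

```text
clock: 24.35
tool_pos: [0.5875, 0.0595, 0.2192]
eef_rot: [0.708, 0.083, -0.695, 0.095]
contact_force: [0.2, -0.8, -0.9]
opening: 0.697
```

```bash
python3 shot.py 14; python3 go.py 0.589 0.0542 0.1163;python3 - <<'E'
import cv2
b=cv2.imread('pics/s14.png')[130:250,280:430]; cv2.imwrite('pics/z14.png',cv2.resize(b,None,fx=4,fy=4,interpolation=3))
E
```

```text
t 24.45 pos [0.5878 0.0536 0.2204] open 0.694 F [ 0.1 -2.2 -0.8]
axes x [ 0.022 -0.018 -1.   ] y [ 0.241 -0.97   0.023] jaw deg -76.1 q [-0.45  0.72  0.48  1.75 -0.44  0.76 -1.08]
delta cm [10.41 -0.28  0.05]
```

View pics/z14.png

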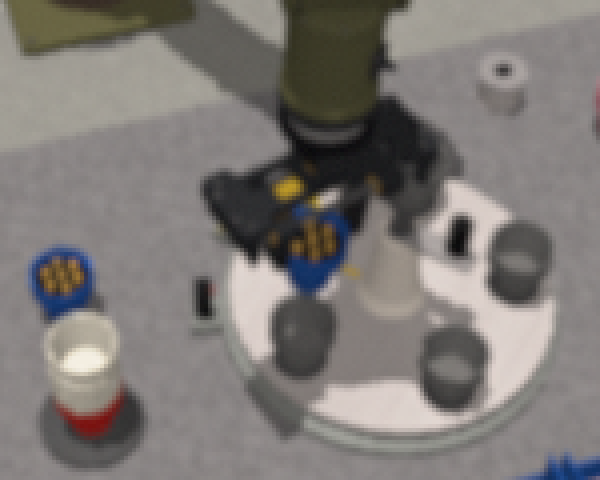

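```bash
python3 - <<'E'
from h import *
im=cv2.imread('pics/s14.png')[130:250,280:430]; im=cv2.resize(im,None,fx=5,fy=5,interpolation=3)
s=get_state(); M=R.from_quat(s['eef_rot']).as_matrix(); p=s['tool_pos']
for r,z in cup(0):
    P=[]
    for a in A:
        X=p+M@np.array([.0623-z,r*np.cos(a),r*np.sin(a)]); P.append((proj('scene',X)-[280,130])*5+2)
    cv2.polylines(im,[np.int32(P)],True,(0,0,255),1)
cv2.imwrite('pics/z14b.png',im[:500])
E
```

```text
(no output)
```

View pics/z14b.png

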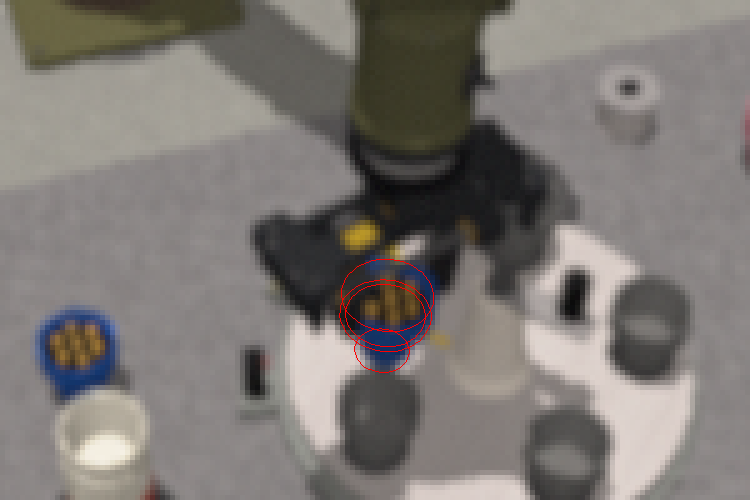

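Emit:
apply_moves(delta_pos=[[2,-0.2,0.1],[4,-0.2,0.1],[5.5,-0.3,0.1],[6.5,-0.3,0.1],[7.5,-0.3,0.1],[8.5,-0.3,0.1],[9.5,-0.3,0.1],[10.2,-0.3,0.1],[10.5,-0.3,0.1],[10.5,-0.3,0.1]], yaw=[0,0,0,0,0,0,0,0,0,0], gripper=[55,55,55,55,55,55,55,55,55,55])

```text
clock: 25.28
tool_pos: [0.5896, 0.0543, 0.1163]
eef_rot: [0.71, 0.079, -0.694, 0.093]
contact_force: [-0.1, 0.6, 3.6]
opening: 0.696
```

```bash
python3 shot.py 15; python3 go.py 0.589 0.0542 0.1163
```

```text
t 25.38 pos [0.5895 0.0543 0.1163] open 0.693 F [-0.2 -0.3  4.7]
axes x [ 0.025 -0.018 -1.   ] y [ 0.241 -0.97   0.023] jaw deg -76.1 q [-0.39  0.87  0.37  1.82 -0.52  0.53 -1.01]
delta cm [-0.01 -0.    0.05]
```

View pics/c15.png

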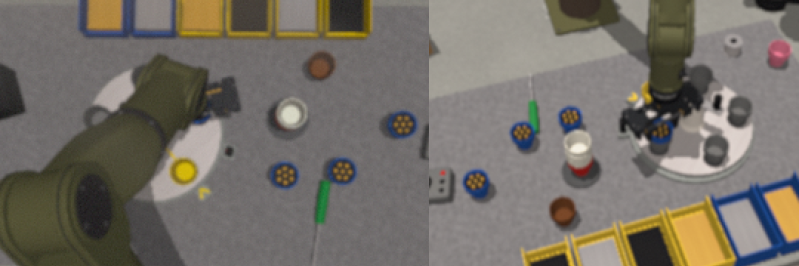

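Emit:
apply_moves(delta_pos=[[0,0,0],[0,0,0],[0,0,0],[-2,0,0],[-5,0,0],[-9,0,0],[-10,0,0],[-10,0,0]], yaw=[0,0,0,0,0,0,0,0], gripper=[100,100,100,100,100,100,100,100])

```text
clock: 26.05
tool_pos: [0.589, 0.0559, 0.2192]
eef_rot: [0.712, 0.078, -0.692, 0.093]
contact_force: [0.6, -0.3, 0.2]
opening: 1.0
```

```bash
python3 blues.py; python3 go.py 0.4426 -0.1396 0.215
```

```text
top 0.78 [391. 215.] [ 0.4583 -0.2691] 1.01 [71 69 64]
top 0.77 [432. 183.] [ 0.5659 -0.4026] 0.96 [66 67 64]
top 0.49 [352. 218.] [ 0.4497 -0.1392] 0.99 [74 70 62]
top 0.47 [295. 177.] [0.582  0.0536] 0.47 [50 54 58]
scene 0.56 [232. 243.] [ 0.5613 -0.4021] 0.93 [64 68 93]
scene 0.54 [262. 211.] [ 0.4558 -0.2701] 1.05 [62 70 96]
scene 0.53 [295. 200.] [ 0.4431 -0.1401] 0.83 [66 71 96]
scene 0.47 [356. 208.] [0.5485 0.0716] 0.97 [65 61 86]
t 26.25 pos [0.5858 0.0564 0.2144] open 1.001 F [1.3 0.2 0.1]
axes x [ 0.021 -0.018 -1.   ] y [ 0.241 -0.97   0.023] jaw deg -76.1 q [-0.46  0.73  0.48  1.76 -0.44  0.74 -1.08]
delta cm [-1.000e-02  1.556e+01  1.862e+01]
```

Emit:
apply_moves(delta_pos=[[0,15.7,18.7],[0,15.7,18.7],[0,15.7,18.7],[0,15.7,18.7],[0,15.7,18.7],[0,15.7,18.7],[4,15.7,18.5],[8,15.7,18.4],[9.5,15.7,18.4],[9.5,15.7,18.4]], yaw=[0,0,0,0,0,0,0,0,0,0], gripper=[100,100,100,100,100,100,100,100,100,100])

```text
clock: 27.08
tool_pos: [0.4442, -0.1415, 0.116]
eef_rot: [0.706, 0.08, -0.698, 0.091]
contact_force: [-0.1, 0.4, 0.2]
opening: 0.999
```

```bash
python3 shot.py 16; python3 blues.py; python3 go.py 0.446 -0.1398 0.06
```

```text
top 0.86 [293. 173.] [0.596  0.0597] 1.03 [71 65 54]
top 0.79 [431. 184.] [ 0.5653 -0.4018] 0.98 [63 62 62]
top 0.64 [393. 215.] [ 0.4611 -0.2759] 0.64 [70 66 52]
scene 0.79 [264. 211.] [ 0.4589 -0.2647] 0.99 [56 68 91]
scene 0.78 [295. 199.] [ 0.4423 -0.14  ] 0.94 [60 60 89]
scene 0.75 [232. 243.] [ 0.5622 -0.4026] 0.99 [65 68 93]
scene 0.67 [355. 208.] [0.551  0.0696] 1.03 [74 75 93]
t 27.38 pos [ 0.4478 -0.1421  0.121 ] open 1.002 F [-0.2  0.6  0.3]
axes x [ 0.023 -0.019 -1.   ] y [ 0.241 -0.97   0.024] jaw deg -76.0 q [ 0.08  0.74  0.2   2.17 -0.53  0.24 -0.58]
delta cm [ 6.09 -0.42  0.22]
```

View pics/c16.png

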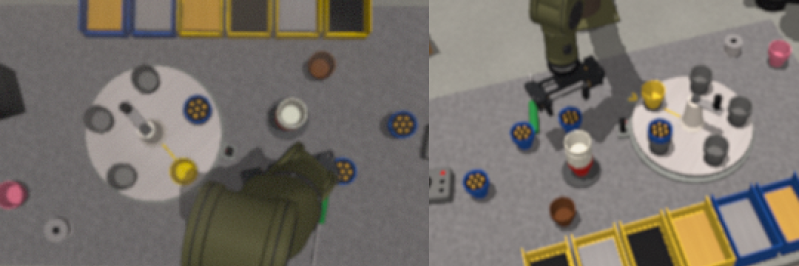

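Emit:
apply_moves(delta_pos=[[2,-0.4,0.2],[4,-0.4,0.2],[5.5,-0.4,0.2],[5.9,-0.4,0.2],[5.9,-0.4,0.2],[5.9,-0.4,0.2],[5.9,-0.4,0.2]], yaw=[0,0,0,0,0,0,0], gripper=[100,100,100,100,100,100,100])

```text
clock: 27.97
tool_pos: [0.4468, -0.14, 0.0629]
eef_rot: [0.71, 0.078, -0.694, 0.094]
contact_force: [0.4, 0.3, 1.1]
opening: 1.004
```

Emit:
apply_moves(delta_pos=[[0,0,0],[0,0,0],[0,0,0],[0,0,0],[0,0,0],[0,0,0]], yaw=[0,0,0,0,0,0], gripper=[55,55,55,55,55,55])

```text
clock: 28.47
tool_pos: [0.447, -0.1401, 0.0632]
eef_rot: [0.71, 0.078, -0.694, 0.094]
contact_force: [-1.0, -0.1, 3.9]
opening: 0.695
```

```bash
python3 go.py 0.4536 0.0839 0.2
```

```text
t 28.47 pos [ 0.447  -0.1401  0.0632] open 0.695 F [-1.  -0.1  3.9]
axes x [ 0.025 -0.02  -0.999] y [ 0.241 -0.97   0.025] jaw deg -76.0 q [ 0.15  0.86  0.07  2.2  -0.58  0.07 -0.55]
delta cm [-14.1  -21.22  -6.33]
```

Emit:
apply_moves(delta_pos=[[-2,0,0],[-5,0,0],[-9,0,0],[-13,0,0],[-14,0,0],[-14,0,0]], yaw=[0,0,0,0,0,0], gripper=[55,55,55,55,55,55])

```text
clock: 28.97
tool_pos: [0.4448, -0.1376, 0.2056]
eef_rot: [0.712, 0.077, -0.692, 0.095]
contact_force: [0.3, -0.4, -1.3]
opening: 0.699
```

```bash
python3 go.py 0.455 0.0839 0.2
```

```text
t 28.97 pos [ 0.4448 -0.1376  0.2056] open 0.699 F [ 0.3 -0.4 -1.3]
axes x [ 0.031 -0.021 -0.999] y [ 0.242 -0.97   0.028] jaw deg -76.0 q [-0.06  0.59  0.39  2.13 -0.47  0.46 -0.64]
delta cm [  0.12 -21.26  -6.35]
```

Emit:
apply_moves(delta_pos=[[0.1,-21.3,-6.3],[0.1,-21.3,-6.3],[0.1,-21.3,-6.3],[0.1,-21.3,-6.3],[0.1,-21.3,-6.3],[0.1,-21.3,-6.3],[0.1,-21.3,-6.3],[0.1,-21.3,-6.3],[0.1,-21.3,-6.3]], yaw=[0,0,0,0,0,0,0,0,0], gripper=[55,55,55,55,55,55,55,55,55])

```text
clock: 29.72
tool_pos: [0.4537, 0.0826, 0.1994]
eef_rot: [0.711, 0.076, -0.693, 0.095]
contact_force: [0.0, 0.3, -1.3]
opening: 0.693
```

```bash
python3 shot.py 17; python3 go.py 0.455 0.0839 0.1172;python3 - <<'E'
from h import *
o=(300,120)
im=cv2.imread('pics/s17.png')[o[1]:o[1]+110,o[0]:o[0]+150]; im=cv2.resize(im,None,fx=5,fy=5,interpolation=3)
for c in [(.4536,.0839),(.4570,.0838)]:
  for r,z in [(.031,.094),(.0285,.094)]:
    P=[(proj('scene',[c[0]+r*np.cos(a),c[1]+r*np.sin(a),z])-o)*5+2 for a in A]
    cv2.polylines(im,[np.int32(P)],True,(0,0,255) if c[0]<.455 else (0,255,0),1)
cv2.imwrite('pics/z17.png',im)
E
```

```text
t 29.82 pos [0.4541 0.0822 0.1999] open 0.698 F [ 0.1  0.  -0.8]
axes x [ 0.03  -0.022 -0.999] y [ 0.238 -0.971  0.029] jaw deg -76.2 q [-0.6   0.62  0.48  2.14 -0.55  0.47 -1.03]
delta cm [ 8.26 -0.39  0.06]
```

View pics/z17.png

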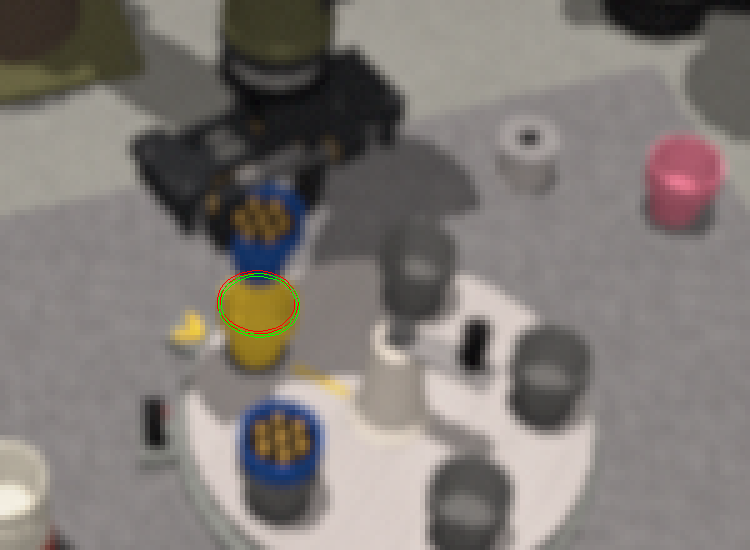

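Emit:
apply_moves(delta_pos=[[2,-0.3,0.1],[3.5,-0.3,0.1],[4.5,-0.3,0.1],[5.5,-0.4,0.1],[6.5,-0.4,0.1],[7.5,-0.4,0.1],[8.1,-0.4,0.1],[8.3,-0.4,0.1],[8.3,-0.4,0.1],[8.3,-0.4,0.1]], yaw=[0,0,0,0,0,0,0,0,0,0], gripper=[55,55,55,55,55,55,55,55,55,55])

```text
clock: 30.65
tool_pos: [0.4546, 0.0824, 0.1172]
eef_rot: [0.711, 0.075, -0.692, 0.093]
contact_force: [-1.0, -0.6, 2.9]
opening: 0.694
```

```bash
python3 go.py 0.455 0.0839 0.1172; python3 shot.py 18
```

```text
t 30.65 pos [0.4546 0.0824 0.1172] open 0.694 F [-1.  -0.6  2.9]
axes x [ 0.03  -0.023 -0.999] y [ 0.236 -0.971  0.029] jaw deg -76.4 q [-0.46  0.76  0.26  2.2  -0.68  0.23 -0.94]
delta cm [ 0.   -0.13 -0.08]
```

View pics/c18.png

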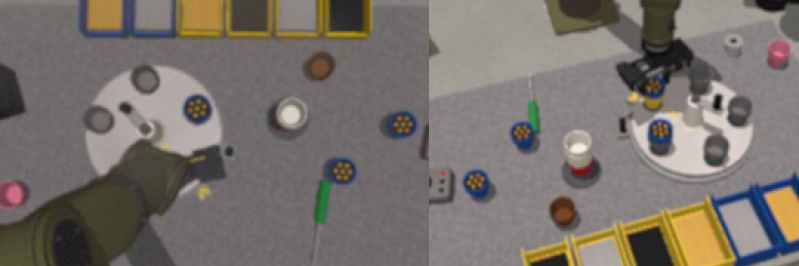

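Emit:
apply_moves(delta_pos=[[0,0,0],[0,0,0],[0,0,0],[-2,0,0],[-5,0,0],[-9,0,0],[-10,0,0],[-10,0,0],[-10,0,0],[-10,0,0]], yaw=[0,0,0,0,0,0,0,0,0,0], gripper=[100,100,100,100,100,100,100,100,100,100])

```text
clock: 31.58
tool_pos: [0.451, 0.0852, 0.2162]
eef_rot: [0.711, 0.075, -0.693, 0.094]
contact_force: [-0.0, 0.3, -0.4]
opening: 1.0
```

```bash
python3 blues.py; python3 go.py 0.457 -0.268 0.215
```

```text
top 0.74 [293. 173.] [0.5978 0.0608] 0.91 [73 64 52]
top 0.7 [431. 184.] [ 0.5658 -0.4011] 0.85 [64 62 56]
top 0.62 [391. 215.] [ 0.459  -0.2674] 0.83 [72 64 52]
scene 0.74 [263. 211.] [ 0.458  -0.2674] 0.88 [56 65 91]
scene 0.71 [356. 208.] [0.5516 0.0712] 1.07 [80 73 97]
scene 0.71 [350. 179.] [0.4072 0.098 ] 1.14 [80 71 86]
scene 0.66 [232. 244.] [ 0.564  -0.4028] 0.91 [59 65 91]
t 31.78 pos [0.4511 0.0846 0.2162] open 0.997 F [ 0.5 -0.2 -0.4]
axes x [ 0.028 -0.024 -0.999] y [ 0.236 -0.971  0.03 ] jaw deg -76.4 q [-0.64  0.59  0.53  2.13 -0.54  0.52 -1.05]
delta cm [ 0.98 34.39  7.77]
```

Emit:
apply_moves(delta_pos=[[0.9,34.4,7.8],[0.9,34.4,7.8],[0.9,34.4,7.8],[0.9,34.4,7.8],[0.9,34.4,7.8],[0.9,34.4,7.8],[0.9,34.4,7.8],[0.9,34.4,7.8],[0.9,34.4,7.8],[0.9,34.4,7.8]], yaw=[0,0,0,0,0,0,0,0,0,0], gripper=[100,100,100,100,100,100,100,100,100,100])

```text
clock: 32.62
tool_pos: [0.4554, -0.2749, 0.2157]
eef_rot: [0.711, 0.07, -0.694, 0.092]
contact_force: [-0.0, 0.2, 0.6]
opening: 1.002
```

```bash
python3 go.py 0.458 -0.268 0.115
```

```text
t 32.62 pos [ 0.4554 -0.2749  0.2157] open 1.002 F [-0.   0.2  0.6]
axes x [ 0.028 -0.029 -0.999] y [ 0.227 -0.973  0.035] jaw deg -76.9 q [ 0.19  0.65  0.42  1.94 -0.43  0.6  -0.46]
delta cm [10.04 -0.96 -0.2 ]
```

Fast descent to 0.115, ending immediately (to bake out tilt), then settle.

Emit:
apply_moves(delta_pos=[[0,-0.8,-0.2],[0,-0.9,-0.2],[4,-0.9,-0.2],[8,-0.9,-0.2],[10,-0.9,-0.2]], yaw=[0,0,0,0,0], gripper=[100,100,100,100,100])

```text
clock: 33.03
tool_pos: [0.4574, -0.2648, 0.1123]
eef_rot: [0.71, 0.073, -0.695, 0.092]
contact_force: [0.2, 0.1, -0.2]
opening: 0.999
```

Emit:
apply_moves(delta_pos=[[0,0,0],[0,0,0],[0,0,0],[0,0,0]], yaw=[0,0,0,0], gripper=[100,100,100,100])

```text
clock: 33.37
tool_pos: [0.4583, -0.2646, 0.1137]
eef_rot: [0.71, 0.072, -0.694, 0.093]
contact_force: [0.4, -0.1, 0.7]
opening: 1.001
```

```bash
python3 shot.py 19;python3 blues.py|grep scene; python3 go.py 0.458 -0.268 0.06
```

```text
scene 0.65 [351. 178.] [0.406  0.1014] 0.9 [80 77 97]
scene 0.55 [232. 243.] [ 0.5627 -0.4026] 0.96 [62 68 93]
scene 0.5 [263. 210.] [ 0.4558 -0.2675] 0.87 [48 56 84]
scene 0.47 [356. 208.] [0.5505 0.0716] 0.97 [81 73 97]
t 33.67 pos [ 0.4577 -0.2649  0.1129] open 1.0 F [0.1 0.1 0.6]
axes x [ 0.026 -0.026 -0.999] y [ 0.231 -0.972  0.031] jaw deg -76.6 q [ 0.27  0.8   0.26  2.01 -0.53  0.35 -0.38]
delta cm [5.29 0.14 0.14]
```

View pics/c19.png

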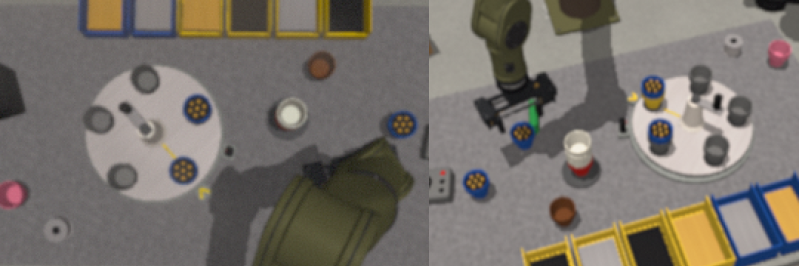

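Emit:
apply_moves(delta_pos=[[2,0.1,0.1],[4,0.1,0.1],[5.0,0.1,0.1],[5.0,0.1,0.1],[5.0,0.1,0.1],[5.0,0.1,0.1]], yaw=[0,0,0,0,0,0], gripper=[100,100,100,100,100,100])

```text
clock: 34.17
tool_pos: [0.4584, -0.2677, 0.0636]
eef_rot: [0.71, 0.072, -0.694, 0.093]
contact_force: [-0.4, 0.9, -0.2]
opening: 0.998
```

Emit:
apply_moves(delta_pos=[[0,0,0],[0,0,0],[0,0,0],[0,0,0],[0,0,0],[0,0,0]], yaw=[0,0,0,0,0,0], gripper=[55,55,55,55,55,55])

```text
clock: 34.67
tool_pos: [0.4587, -0.2679, 0.0639]
eef_rot: [0.711, 0.072, -0.694, 0.093]
contact_force: [-0.3, 0.9, 4.9]
opening: 0.695
```

```bash
python3 go.py 0.4397 0.2219 0.2
```

```text
t 34.67 pos [ 0.4587 -0.2679  0.0639] open 0.695 F [-0.3  0.9  4.9]
axes x [ 0.027 -0.026 -0.999] y [ 0.231 -0.973  0.032] jaw deg -76.7 q [ 0.33  0.89  0.18  2.02 -0.57  0.24 -0.35]
delta cm [-14.94 -47.64  -9.76]
```

Emit:
apply_moves(delta_pos=[[-2,0,0],[-5,0,0],[-9,0,0],[-13,0,0],[-16,0,0],[-16,0,0],[-16,0,0],[-16,0,0]], yaw=[0,0,0,0,0,0,0,0], gripper=[55,55,55,55,55,55,55,55])

```text
clock: 35.33
tool_pos: [0.4538, -0.2628, 0.2228]
eef_rot: [0.71, 0.073, -0.694, 0.092]
contact_force: [-0.5, 0.7, -1.9]
opening: 0.694
```

```bash
python3 go.py 0.44 0.222 0.218
```

```text
t 35.33 pos [ 0.4538 -0.2628  0.2228] open 0.694 F [-0.5  0.7 -1.9]
axes x [ 0.025 -0.025 -0.999] y [ 0.231 -0.972  0.03 ] jaw deg -76.6 q [ 0.16  0.63  0.44  1.95 -0.43  0.62 -0.46]
delta cm [ -0.76 -47.48  -9.89]
```

Emit:
apply_moves(delta_pos=[[-0.8,-47.5,-9.9],[-0.8,-47.5,-9.9],[-0.8,-47.5,-9.9],[-0.8,-47.5,-9.9],[-0.8,-47.5,-9.9],[-0.8,-47.5,-9.9],[-0.8,-47.5,-9.9],[-0.8,-47.5,-9.9],[-0.8,-47.5,-9.9],[-0.8,-47.5,-9.9]], yaw=[0,0,0,0,0,0,0,0,0,0], gripper=[55,55,55,55,55,55,55,55,55,55])

```text
clock: 36.17
tool_pos: [0.4404, 0.1545, 0.2173]
eef_rot: [0.709, 0.072, -0.696, 0.093]
contact_force: [0.7, -0.6, -1.1]
opening: 0.691
```

```bash
python3 go.py 0.44 0.222 0.215
```

```text
t 36.17 pos [0.4404 0.1545 0.2173] open 0.691 F [ 0.7 -0.6 -1.1]
axes x [ 0.022 -0.027 -0.999] y [ 0.231 -0.972  0.031] jaw deg -76.6 q [-0.81  0.62  0.58  2.1  -0.56  0.57 -1.18]
delta cm [ 0.05 -6.58 -1.52]
```

Emit:
apply_moves(delta_pos=[[0,-6.6,-1.5],[0,-6.6,-1.5],[0,-6.6,-1.5],[0,-6.6,-1.5],[0,-6.6,-1.5],[0,-6.6,-1.5]], yaw=[0,0,0,0,0,0], gripper=[55,55,55,55,55,55])

```text
clock: 36.67
tool_pos: [0.4394, 0.22, 0.2149]
eef_rot: [0.708, 0.07, -0.696, 0.092]
contact_force: [0.4, 0.5, -1.3]
opening: 0.694
```

```bash
python3 shot.py 20; python3 go.py 0.44 0.222 0.1179;python3 - <<'E'
from h import *
o=(300,100)
im=cv2.imread('pics/s20.png')[o[1]:o[1]+110,o[0]:o[0]+150]; im=cv2.resize(im,None,fx=5,fy=5,interpolation=3)
for c in [(.4397,.2219)]:
  for r,z in [(.031,.094),(.0285,.094)]:
    P=[(proj('scene',[c[0]+r*np.cos(a),c[1]+r*np.sin(a),z])-o)*5+2 for a in A]
    cv2.polylines(im,[np.int32(P)],True,(0,0,255) if c[0]<.455 else (0,255,0),1)
cv2.imwrite('pics/z20.png',im)
E
```

```text
t 36.77 pos [0.4398 0.2203 0.2153] open 0.698 F [-0.3 -0.6 -1.2]
axes x [ 0.021 -0.028 -0.999] y [ 0.228 -0.973  0.032] jaw deg -76.8 q [-0.94  0.65  0.6   2.03 -0.57  0.62 -1.31]
delta cm [ 9.73 -0.47  0.08]
```

View pics/z20.png

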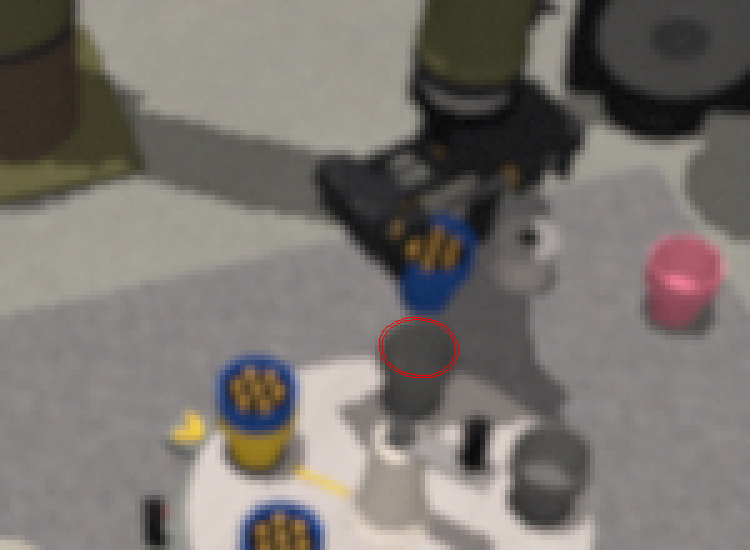

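Emit:
apply_moves(delta_pos=[[2.5,-0.3,0.1],[4.5,-0.4,0.1],[6,-0.4,0.1],[7,-0.4,0.1],[8,-0.4,0.1],[9,-0.5,0.1],[9.6,-0.5,0.1],[9.8,-0.5,0.1],[9.8,-0.5,0.1],[9.8,-0.5,0.1]], yaw=[0,0,0,0,0,0,0,0,0,0], gripper=[55,55,55,55,55,55,55,55,55,55])

```text
clock: 37.6
tool_pos: [0.4401, 0.2217, 0.1179]
eef_rot: [0.709, 0.07, -0.696, 0.091]
contact_force: [-0.9, -0.3, 4.2]
opening: 0.693
```

```bash
python3 go.py 0.44 0.222 0.1179
```

```text
t 37.6 pos [0.4401 0.2217 0.1179] open 0.693 F [-0.9 -0.3  4.2]
axes x [ 0.021 -0.027 -0.999] y [ 0.227 -0.973  0.031] jaw deg -76.9 q [-0.82  0.8   0.39  2.1  -0.73  0.37 -1.19]
delta cm [ 0.   -0.04  0.  ]
```

Emit:
apply_moves(delta_pos=[[0,0,0],[0,0,0],[0,0,0],[-2,0,0],[-5,0,0],[-9,0,0],[-10,0,0],[-10,0,0],[-10,0,0]], yaw=[0,0,0,0,0,0,0,0,0], gripper=[100,100,100,100,100,100,100,100,100])

```text
clock: 38.35
tool_pos: [0.4379, 0.2247, 0.2179]
eef_rot: [0.709, 0.071, -0.696, 0.091]
contact_force: [-0.5, -1.0, 0.3]
opening: 1.001
```

```bash
python3 blues.py; python3 go.py 0.5635 -0.402 0.21
```

```text
top 0.77 [431. 184.] [ 0.5651 -0.402 ] 0.92 [60 62 56]
top 0.62 [284. 214.] [0.4574 0.0885] 1.03 [81 74 64]
top 0.47 [236. 219.] [0.4415 0.2493] 0.27 [63 58 54]
scene 0.68 [356. 208.] [0.5513 0.0731] 0.84 [74 73 88]
scene 0.59 [232. 243.] [ 0.5623 -0.4021] 0.97 [63 67 93]
scene 0.55 [383. 167.] [0.388  0.2479] 0.9 [60 62 87]
scene 0.53 [351. 179.] [0.4077 0.0996] 0.89 [76 75 93]
t 38.55 pos [0.4372 0.224  0.2166] open 1.0 F [-0.5 -0.2  0.1]
axes x [ 0.019 -0.028 -0.999] y [ 0.227 -0.973  0.032] jaw deg -76.9 q [-0.96  0.66  0.62  2.03 -0.57  0.63 -1.31]
delta cm [ 2.68 63.78  1.93]
```

Emit:
apply_moves(delta_pos=[[2.5,63.8,1.9],[2.5,63.8,1.9],[2.5,63.8,1.9],[2.5,63.8,1.9],[2.5,63.8,1.9],[2.5,63.8,1.9],[2.5,63.8,1.9],[2.5,63.8,1.9],[2.5,63.8,1.9],[2.5,63.8,1.9]], yaw=[0,0,0,0,0,0,0,0,0,0], gripper=[100,100,100,100,100,100,100,100,100,100])

```text
clock: 39.38
tool_pos: [0.5194, -0.1862, 0.2127]
eef_rot: [0.707, 0.07, -0.698, 0.091]
contact_force: [0.5, 0.8, 0.4]
opening: 1.002
```

```bash
python3 go.py 0.5635 -0.402 0.21
```

```text
t 39.38 pos [ 0.5194 -0.1862  0.2127] open 1.002 F [0.5 0.8 0.4]
axes x [ 0.017 -0.027 -0.999] y [ 0.226 -0.974  0.031] jaw deg -76.9 q [-0.04  0.69  0.48  1.88 -0.47  0.66 -0.62]
delta cm [ 0.94 22.    0.6 ]
```

Emit:
apply_moves(delta_pos=[[0.5,22,0.6],[0.5,22,0.6],[0.5,22,0.6],[0.5,22,0.6],[0.5,22,0.6],[0.5,22,0.6],[4.5,22,0.6],[8,22,0.6],[10,22,0.6]], yaw=[0,0,0,0,0,0,0,0,0], gripper=[100,100,100,100,100,100,100,100,100])

```text
clock: 40.13
tool_pos: [0.5627, -0.4032, 0.1139]
eef_rot: [0.706, 0.072, -0.699, 0.088]
contact_force: [-0.4, 1.8, -0.3]
opening: 1.002
```

Emit:
apply_moves(delta_pos=[[0,0,0],[0,0,0],[0,0,0],[0,0,0]], yaw=[0,0,0,0], gripper=[100,100,100,100])

```text
clock: 40.47
tool_pos: [0.5634, -0.4042, 0.1157]
eef_rot: [0.706, 0.071, -0.699, 0.089]
contact_force: [0.6, -0.2, 0.3]
opening: 1.0
```

```bash
python3 shot.py 21;python3 blues.py|grep scene; python3 go.py 0.5635 -0.402 0.062
```

```text
scene 0.85 [232. 243.] [ 0.5622 -0.4028] 1.02 [55 59 88]
scene 0.78 [383. 167.] [0.3897 0.247 ] 0.87 [ 70  74 101]
scene 0.78 [350. 178.] [0.4039 0.1005] 0.83 [78 77 96]
scene 0.57 [356. 208.] [0.5487 0.0721] 0.93 [86 77 98]
t 40.77 pos [ 0.5631 -0.4033  0.1148] open 0.997 F [-0.9 -0.5  0.1]
axes x [ 0.013 -0.023 -1.   ] y [ 0.225 -0.974  0.025] jaw deg -77.0 q [ 0.35  0.97  0.4   1.49 -0.48  0.75 -0.4 ]
delta cm [ 5.27 -0.25 -0.03]
```

View pics/c21.png

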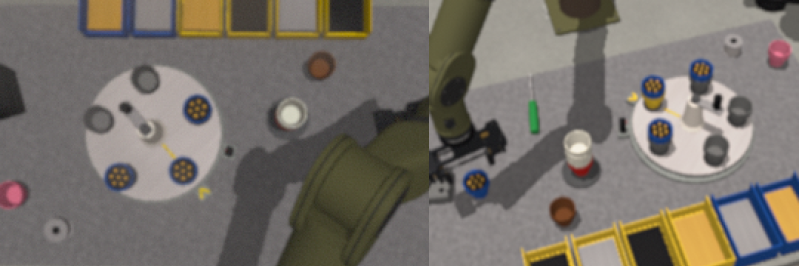

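Emit:
apply_moves(delta_pos=[[2,-0.2,0],[4,-0.2,0],[5.1,-0.2,0],[5.1,-0.2,0],[5.1,-0.2,0],[5.1,-0.2,0]], yaw=[0,0,0,0,0,0], gripper=[100,100,100,100,100,100])

```text
clock: 41.27
tool_pos: [0.5637, -0.4032, 0.0647]
eef_rot: [0.706, 0.071, -0.699, 0.089]
contact_force: [-0.0, -0.0, -0.1]
opening: 0.998
```

Emit:
apply_moves(delta_pos=[[0,0,0],[0,0,0],[0,0,0],[0,0,0],[0,0,0],[0,0,0]], yaw=[0,0,0,0,0,0], gripper=[55,55,55,55,55,55])

```text
clock: 41.77
tool_pos: [0.5639, -0.4033, 0.0652]
eef_rot: [0.707, 0.071, -0.698, 0.089]
contact_force: [-0.6, 0.6, 3.2]
opening: 0.69
```

```bash
python3 go.py 0.66 0.174 0.23 105
```

```text
t 41.77 pos [ 0.5639 -0.4033  0.0652] open 0.69 F [-0.6  0.6  3.2]
axes x [ 0.014 -0.024 -1.   ] y [ 0.225 -0.974  0.027] jaw deg -77.0 q [ 0.37  1.04  0.37  1.5  -0.5   0.67 -0.39]
delta cm [-17.74 -53.62 -22.51]
yaw -0.035
```

Emit:
apply_moves(delta_pos=[[-2,0,0],[-5,0,0],[-9,0,0],[-13,0,0],[-16.5,0,0],[-16.5,0,0],[-16.5,0,0],[-16.5,0,0]], yaw=[0,0,0,0,0,0,0,0], gripper=[55,55,55,55,55,55,55,55])

```text
clock: 42.43
tool_pos: [0.561, -0.3984, 0.229]
eef_rot: [0.706, 0.072, -0.699, 0.089]
contact_force: [-0.1, 0.5, -1.8]
opening: 0.696
```

```bash
python3 go.py 0.66 0.174 0.23 105
```

```text
t 42.43 pos [ 0.561  -0.3984  0.229 ] open 0.696 F [-0.1  0.5 -1.8]
axes x [ 0.013 -0.023 -1.   ] y [ 0.225 -0.974  0.025] jaw deg -77.0 q [ 0.32  0.84  0.47  1.42 -0.42  0.96 -0.46]
delta cm [ -1.27 -53.52 -22.55]
yaw -0.035
```

Emit:
apply_moves(delta_pos=[[-1.3,-53.5,-22.5],[-1.3,-53.5,-22.5],[-1.3,-53.5,-22.5],[-1.3,-53.5,-22.5],[-1.3,-53.5,-22.5],[-1.3,-53.5,-22.5],[-1.3,-53.5,-22.5],[-1.3,-53.5,-22.5],[-1.3,-53.5,-22.5],[-1.3,-53.5,-22.5]], yaw=[0,0,0,0,0,0,0,0,0,0], gripper=[55,55,55,55,55,55,55,55,55,55])

```text
clock: 43.27
tool_pos: [0.6304, 0.0139, 0.2278]
eef_rot: [0.704, 0.072, -0.701, 0.089]
contact_force: [0.9, 0.1, -1.3]
opening: 0.693
```

```bash
python3 go.py 0.66 0.174 0.22 
```

```text
t 43.27 pos [0.6304 0.0139 0.2278] open 0.693 F [ 0.9  0.1 -1.3]
axes x [ 0.008 -0.023 -1.   ] y [ 0.225 -0.974  0.024] jaw deg -77.0 q [-0.4   0.79  0.55  1.6  -0.47  0.88 -1.02]
delta cm [  0.44 -14.95  -6.49]
```

Emit:
apply_moves(delta_pos=[[0.3,-15,-6.5],[0.3,-15,-6.5],[0.3,-15,-6.5],[0.3,-15,-6.5],[0.3,-15,-6.5],[0.3,-15,-6.5],[0.3,-15,-6.5],[0.3,-15,-6.5]], yaw=[0,0,0,0,0,0,0,0], gripper=[55,55,55,55,55,55,55,55])

```text
clock: 43.93
tool_pos: [0.6594, 0.172, 0.2203]
eef_rot: [0.704, 0.07, -0.701, 0.088]
contact_force: [-0.0, -0.4, -0.8]
opening: 0.69
```

```bash
python3 shot.py 22; python3 go.py 0.66 0.174 0.1192;python3 - <<'E'
from h import *
o=(300,130)
im=cv2.imread('pics/s22.png')[o[1]:o[1]+110,o[0]:o[0]+150]; im=cv2.resize(im,None,fx=5,fy=5,interpolation=3)
for c in [(.6595,.174)]:
  for r,z in [(.031,.094),(.0285,.094)]:
    P=[(proj('scene',[c[0]+r*np.cos(a),c[1]+r*np.sin(a),z])-o)*5+2 for a in A]
    cv2.polylines(im,[np.int32(P)],True,(0,0,255),1)
cv2.imwrite('pics/z22.png',im)
E
```

```text
t 44.03 pos [0.6598 0.1722 0.2211] open 0.692 F [-0.2 -0.5 -1.4]
axes x [ 0.007 -0.024 -1.   ] y [ 0.222 -0.975  0.025] jaw deg -77.2 q [-0.61  0.87  0.58  1.43 -0.5   0.99 -1.27]
delta cm [10.18 -0.43 -0.04]
```

View pics/z22.png

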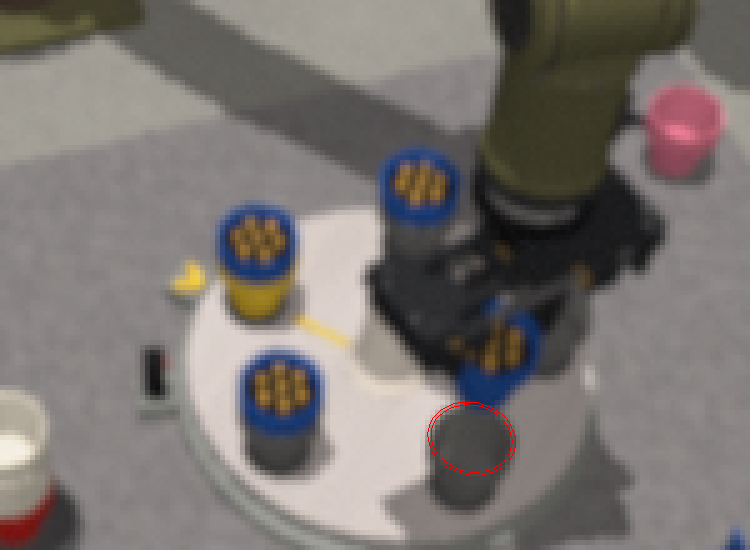

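Emit:
apply_moves(delta_pos=[[2.5,-0.3,0],[4.5,-0.4,0],[6,-0.4,0],[7,-0.4,0],[8,-0.4,0],[9,-0.4,0],[9.8,-0.4,0],[10.2,-0.4,0],[10.2,-0.4,0],[10.2,-0.4,0]], yaw=[0,0,0,0,0,0,0,0,0,0], gripper=[55,55,55,55,55,55,55,55,55,55])

```text
clock: 44.87
tool_pos: [0.6602, 0.1735, 0.1195]
eef_rot: [0.705, 0.07, -0.701, 0.088]
contact_force: [-0.3, 0.5, -1.4]
opening: 0.695
```

```bash
python3 go.py 0.66 0.174 0.1192
```

```text
t 44.87 pos [0.6602 0.1735 0.1195] open 0.695 F [-0.3  0.5 -1.4]
axes x [ 0.008 -0.024 -1.   ] y [ 0.222 -0.975  0.025] jaw deg -77.2 q [-0.58  0.99  0.51  1.5  -0.57  0.8  -1.21]
delta cm [ 0.03 -0.05  0.  ]
```

Emit:
apply_moves(delta_pos=[[0,0,0],[0,0,0],[0,0,0],[-2,0,0],[-5,0,0],[-9,0,0],[-12,0,0],[-13,0,0],[-13,0,0],[-13,0,0]], yaw=[0,0,0,0,0,0,0,0,0,0], gripper=[100,100,100,100,100,100,100,100,100,100])

```text
clock: 45.7
tool_pos: [0.6586, 0.1768, 0.2489]
eef_rot: [0.704, 0.071, -0.701, 0.088]
contact_force: [0.3, -0.0, -0.3]
opening: 1.002
```

Emit:
apply_moves(delta_pos=[[0,-15,0],[0,-15,0],[0,-15,0],[0,-15,0],[0,-15,0],[0,-15,0],[0,-15,0]], yaw=[0,0,0,0,0,0,0], gripper=[100,100,100,100,100,100,100])

```text
clock: 46.28
tool_pos: [0.6248, 0.3213, 0.2433]
eef_rot: [0.703, 0.069, -0.702, 0.088]
contact_force: [0.6, -1.2, -0.4]
opening: 1.002
```

```bash
python3 go.py; python3 shot.py 23; python3 - <<'E'
from h import *
o=(270,140)
im=cv2.imread('pics/s23.png')[o[1]:o[1]+120,o[0]:o[0]+160]; im=cv2.resize(im,None,fx=5,fy=5,interpolation=3)
C=np.array([.5416,.1624]);th=-2.4133
for k in range(5):
  c=C+.118*np.array([np.cos(th+k*2*np.pi/5),np.sin(th+k*2*np.pi/5)])
  for r,z in [(.031,.094),(.031,.116)]:
    P=[(proj('scene',[c[0]+r*np.cos(a),c[1]+r*np.sin(a),z])-o)*5+2 for a in A]
    cv2.polylines(im,[np.int32(P)],True,(0,0,255),1)
for z in (.070,.092,.114,.136):
    P=[(proj('scene',[.5805+.031*np.cos(a),-.148+.031*np.sin(a),z])-o)*5+2 for a in A]
    cv2.polylines(im,[np.int32(P)],True,(0,200,0),1)
k=C-.055*np.array([np.cos(th),np.sin(th)])
for z in(.134,.18):
    P=[(proj('scene',[k[0]+.011*np.cos(a),k[1]+.011*np.sin(a),z])-o)*5+2 for a in A]
    cv2.polylines(im,[np.int32(P)],True,(255,0,255),1)
cv2.imwrite('pics/z23.png',im)
E
```

```text
t 46.28 pos [0.6248 0.3213 0.2433] open 1.002 F [ 0.6 -1.2 -0.4]
axes x [ 0.005 -0.026 -1.   ] y [ 0.221 -0.975  0.027] jaw deg -77.2 q [-0.83  0.89  0.62  1.32 -0.5   1.09 -1.5 ]
```

View pics/z23.png

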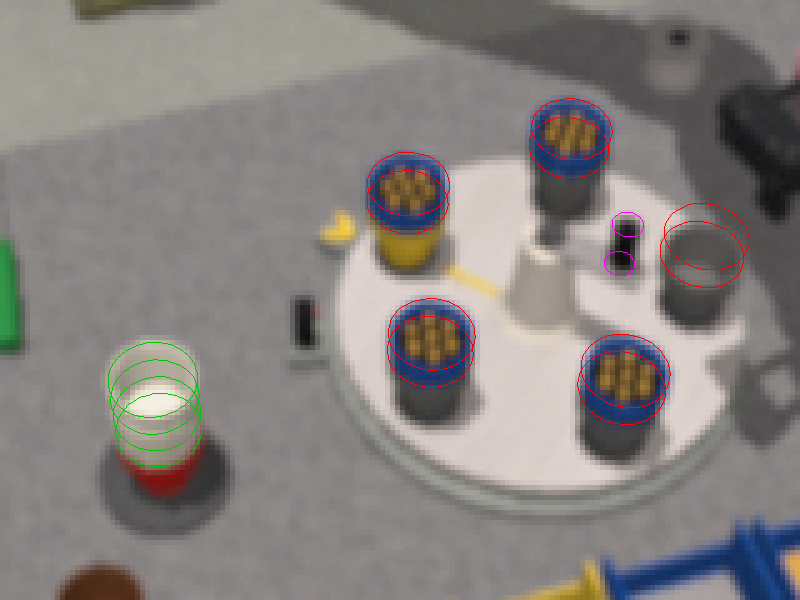

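View pics/c23.png

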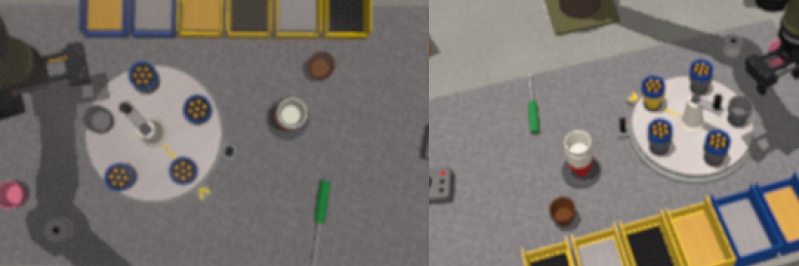

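```bash
python3 go.py 0.583 0.199 0.245; python3 go.py 0.583 0.199 0.155
```

```text
t 46.38 pos [0.6257 0.3203 0.2444] open 1.003 F [1.4 0.1 0.4]
axes x [ 0.007 -0.026 -1.   ] y [ 0.219 -0.975  0.027] jaw deg -77.4 q [-0.83  0.89  0.62  1.32 -0.51  1.09 -1.5 ]
delta cm [ 0.23 10.9   6.82]
t 46.38 pos [0.6257 0.3203 0.2444] open 1.003 F [1.4 0.1 0.4]
axes x [ 0.007 -0.026 -1.   ] y [ 0.219 -0.975  0.027] jaw deg -77.4 q [-0.83  0.89  0.62  1.32 -0.51  1.09 -1.5 ]
delta cm [ 9.22 10.66  6.83]
```

Emit:
apply_moves(delta_pos=[[0,10.9,6.8],[0,10.9,6.8],[0,10.9,6.8],[0,10.9,6.8],[0,10.9,6.8],[0,10.9,6.8],[0,10.9,6.8]], yaw=[0,0,0,0,0,0,0], gripper=[65,65,65,65,65,65,65], force=12)

```text
clock: 46.97
tool_pos: [0.5837, 0.2004, 0.2471]
eef_rot: [0.704, 0.069, -0.701, 0.087]
contact_force: [0.3, 0.9, -0.1]
opening: 0.649
```

```bash
python3 go.py 0.583 0.199 0.155
```

```text
t 46.97 pos [0.5837 0.2004 0.2471] open 0.649 F [ 0.3  0.9 -0.1]
axes x [ 0.007 -0.024 -1.   ] y [ 0.22  -0.975  0.025] jaw deg -77.3 q [-0.74  0.76  0.61  1.62 -0.49  0.92 -1.31]
delta cm [ 9.21 -0.11  0.12]
```

Emit:
apply_moves(delta_pos=[[2.5,-0.1,0.1],[5,-0.1,0.1],[7.5,-0.1,0.1],[9.1,-0.1,0.1],[9.1,-0.1,0.1],[9.1,-0.1,0.1],[9.1,-0.1,0.1]], yaw=[0,0,0,0,0,0,0], gripper=[65,65,65,65,65,65,65])

```text
clock: 47.55
tool_pos: [0.5842, 0.1999, 0.1569]
eef_rot: [0.705, 0.07, -0.7, 0.087]
contact_force: [-0.3, -0.8, -0.5]
opening: 0.652
```

```bash
python3 go.py 0.583 0.199 0.155; python3 shot.py 24; python3 - <<'E'
import cv2
b=cv2.imread('pics/s24.png')[130:250,330:480]; cv2.imwrite('pics/z24.png',cv2.resize(b,None,fx=4,fy=4,interpolation=3))
E
```

```text
t 47.55 pos [0.5842 0.1999 0.1569] open 0.652 F [-0.3 -0.8 -0.5]
axes x [ 0.009 -0.024 -1.   ] y [ 0.221 -0.975  0.025] jaw deg -77.2 q [-0.7   0.87  0.53  1.7  -0.57  0.73 -1.24]
delta cm [0.19 0.05 0.14]
```

View pics/z24.png

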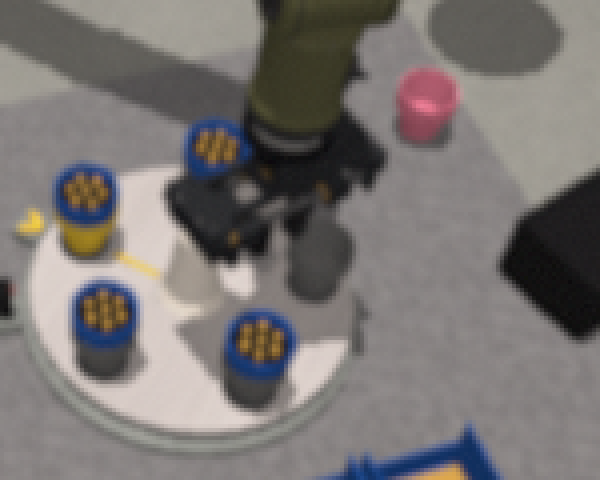

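Close on the knob.

Emit:
apply_moves(delta_pos=[[0.1,0,0.1],[0.1,0,0.1],[0.1,0,0.1],[0.1,0,0.1],[0.1,0,0.1],[0.1,0,0.1],[0.1,0,0.1]], yaw=[0,0,0,0,0,0,0], gripper=[65,10,10,10,10,10,10], force=12)

```text
clock: 48.23
tool_pos: [0.5833, 0.1991, 0.1565]
eef_rot: [0.705, 0.07, -0.7, 0.087]
contact_force: [0.1, -0.7, -0.9]
opening: 0.24
```

```bash
python3 go.py 0.583 0.199 0.156; cat > crank.py <<'E'
# rows for turning knob around C from current angle by step deg, n rows; sign + = ccw. args: step n [r]
import sys
from h import *
s=get_state(); M=R.from_quat(s['eef_rot']).as_matrix(); p=s['tool_pos']
C=np.array([.5416,.1624]); r=.055
a0=np.arctan2(p[1]-C[1],p[0]-C[0]); print('ang deg',round(np.degrees(a0),1),'r mm',round(1e3*np.hypot(*(p[:2]-C)),1),'pos',np.round(p,4),'open',round(s['opening'],3),'F',np.round(s['contact_force'],1),'q',np.round(s['q'],2))
print('crank rel start deg',round((np.degrees(a0)-(-138.27+180))%360,1))
st=float(sys.argv[1]); n=int(sys.argv[2]); rows=[]
for k in range(1,n+1):
    a=a0+np.radians(st*k); T=np.array([C[0]+r*np.cos(a),C[1]+r*np.sin(a),.157])
    rows.append([round(float(v),1) for v in M.T@(T-p)*100])
print(rows)
E
python3 crank.py 10 10; python3 crank.py -10 10
```

```text
t 48.23 pos [0.5833 0.1991 0.1565] open 0.24 F [ 0.1 -0.7 -0.9]
axes x [ 0.01  -0.024 -1.   ] y [ 0.22  -0.975  0.025] jaw deg -77.3 q [-0.7   0.87  0.53  1.7  -0.57  0.73 -1.24]
delta cm [0.05 0.01 0.04]
ang deg 41.4 r mm 55.6 pos [0.5833 0.1991 0.1565] open 0.24 F [ 0.1 -0.7 -0.9] q [-0.7   0.87  0.53  1.7  -0.57  0.73 -1.24]
crank rel start deg 359.6
[[-0.1, -0.8, 0.6], [-0.1, -1.5, 1.2], [-0.1, -2.0, 2.0], [-0.1, -2.5, 2.9], [-0.1, -2.7, 3.8], [-0.1, -2.8, 4.7], [-0.1, -2.8, 5.7], [-0.1, -2.5, 6.6], [-0.1, -2.2, 7.5], [-0.1, -1.6, 8.3]]
ang deg 41.4 r mm 55.6 pos [0.5833 0.1991 0.1565] open 0.24 F [ 0.1 -0.7 -0.9] q [-0.7   0.87  0.53  1.7  -0.57  0.73 -1.24]
crank rel start deg 359.6
[[-0.0, 0.9, -0.3], [-0.0, 1.8, -0.6], [0.0, 2.8, -0.6], [0.0, 3.7, -0.5], [0.1, 4.7, -0.2], [0.1, 5.5, 0.2], [0.1, 6.3, 0.8], [0.1, 7.0, 1.4], [0.1, 7.5, 2.2], [0.1, 7.9, 3.1]]
```

Emit:
apply_moves(delta_pos=[[0,-0.4,0.3],[0,-0.8,0.6],[0,-1.2,0.9],[0,-1.5,1.2],[0,-1.8,1.6],[0,-2.0,2.0],[0,-2.3,2.4],[0,-2.5,2.9],[0,-2.5,2.9],[0,-2.5,2.9]], yaw=[0,0,0,0,0,0,0,0,0,0], gripper=[10,10,10,10,10,10,10,10,10,10])

```text
clock: 49.07
tool_pos: [0.5502, 0.2162, 0.1567]
eef_rot: [0.706, 0.069, -0.7, 0.087]
contact_force: [-1.3, -1.8, 7.2]
opening: 0.241
```

```bash
python3 shot.py 25; python3 crank.py 8 10;  python3 - <<'E'
import cv2
b=cv2.imread('pics/s25.png')[130:250,310:460]; cv2.imwrite('pics/z25.png',cv2.resize(b,None,fx=4,fy=4,interpolation=3))
E
```

```text
ang deg 80.9 r mm 54.5 pos [0.5502 0.2162 0.1567] open 0.245 F [-0.2 -2.1  6.4] q [-0.75  0.84  0.52  1.78 -0.58  0.68 -1.26]
crank rel start deg 39.1
[[-0.0, -0.3, 0.7], [-0.0, -0.4, 1.5], [-0.1, -0.4, 2.2], [-0.1, -0.4, 3.0], [-0.1, -0.2, 3.7], [-0.0, 0.1, 4.5], [-0.0, 0.5, 5.1], [-0.0, 1.0, 5.7], [-0.0, 1.5, 6.2], [-0.0, 2.2, 6.7]]
```

View pics/z25.png

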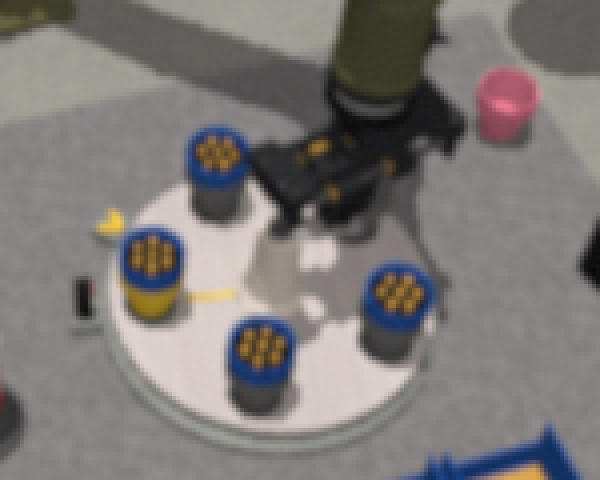

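Emit:
apply_moves(delta_pos=[[-0.1,-0.3,0.7],[-0.1,-0.4,1.5],[-0.1,-0.4,2.2],[-0.1,-0.4,3.0],[-0.1,-0.2,3.7],[-0.1,0.1,4.5],[-0.1,0.5,5.1],[-0.1,1.0,5.7],[-0.1,1.5,6.2],[-0.1,2.2,6.7]], yaw=[0,0,0,0,0,0,0,0,0,0], gripper=[10,10,10,10,10,10,10,10,10,10])

```text
clock: 50.0
tool_pos: [0.4828, 0.1896, 0.1576]
eef_rot: [-0.701, -0.078, 0.704, -0.086]
contact_force: [-16.8, 19.2, 14.8]
opening: 0.2
```

```bash
python3 crank.py 8 10
```

```text
ang deg 155.2 r mm 64.8 pos [0.4828 0.1896 0.1576] open 0.2 F [-16.8  19.2  14.8] q [-0.74  0.76  0.47  1.99 -0.62  0.55 -1.18]
crank rel start deg 113.5
[[0.1, 1.2, -0.3], [0.1, 1.9, -0.0], [0.1, 2.7, 0.2], [0.1, 3.4, 0.4], [0.1, 4.2, 0.4], [0.1, 4.9, 0.3], [0.1, 5.7, 0.1], [0.1, 6.4, -0.2], [0.1, 7.1, -0.5], [0.1, 7.7, -1.0]]
```

```bash
python3 shot.py 26;  python3 - <<'E'
import cv2
b=cv2.imread('pics/s26.png')[130:250,310:460]; cv2.imwrite('pics/z26.png',cv2.resize(b,None,fx=4,fy=4,interpolation=3))
from h import *
snapshot('top');print([ (round(d['score'],2),np.round(ray('scene',d['pixel'],.16),4)) for d in spot_point('crank_knob','scene')][:2])
E
python3 go.py
```

```text
[(0.57, array([0.5011, 0.1832, 0.16  ]))]
t 50.2 pos [0.479  0.1845 0.1573] open 0.188 F [-19.3   9.6  18.5]
axes x [-0.011 -0.018 -1.   ] y [ 0.226 -0.974  0.015] jaw deg -76.9 q [-0.74  0.76  0.47  1.99 -0.61  0.55 -1.18]
```

View pics/z26.png

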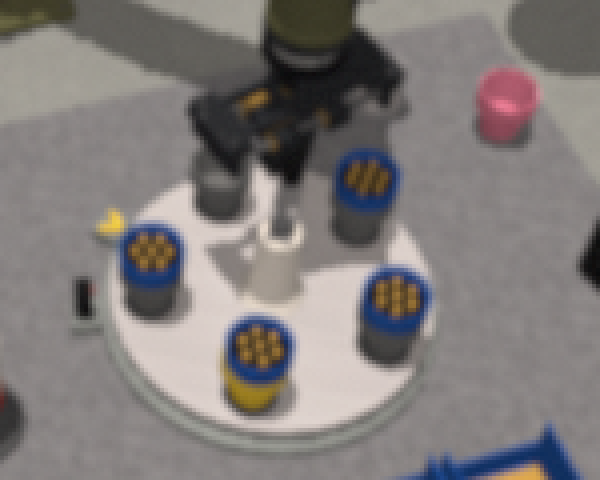

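Emit:
apply_moves(delta_pos=[[0,0,0],[0,0,0],[0,0,0],[0,0,0],[-3,0,0],[-6,0,0],[-8,0,0],[-8,0,0],[-8,0,0]], yaw=[0,0,0,0,0,0,0,0,0], gripper=[60,60,60,60,60,60,60,60,60])

```text
clock: 50.95
tool_pos: [0.481, 0.1858, 0.238]
eef_rot: [-0.699, -0.074, 0.706, -0.086]
contact_force: [-0.1, -0.1, 0.0]
opening: 0.598
```

```bash
cat > ang.py <<'E'
from h import *
import sys
k=sys.argv[1]; im=save('scene','s'+k); im2=save('top','t'+k)
C=np.array([.5416,.1624])
# yellow holder angle by colour
for c,I in(('scene',im),('top',im2)):
    h=cv2.cvtColor(I,cv2.COLOR_RGB2HSV)
    m=((h[...,0]>20)&(h[...,0]<33)&(h[...,1]>140)&(h[...,2]>80)).astype(np.uint8)
    n,l,s,ce=cv2.connectedComponentsWithStats(m)
    for i in range(1,n):
        if s[i,4]>15:
            x=ray(c,ce[i],.075)[:2]
            if .09<np.hypot(*(x-C))<.15: a=np.arctan2(*(x-C)[::-1]); print(c,'yellow ang rel',round((np.degrees(a)+138.27)%360,1),s[i])
st=[]
for d in silhouettes('full1','scene'):
    if d['score']>.3:
        x,ra,ct=locate('scene',d['mask'],[(.031,.094),(.031,.116)])
        if .6<ra<1.4 and np.hypot(*(x-C))<.15: st.append((np.degrees(np.arctan2(*(x-C)[::-1]))+138.27)%72); print('blue',np.round(x,4),'r',round(np.hypot(*(x-C))*1e3,1),'mod72',round(st[-1],1))
# overlay for guess angle
b=im[130:250,310:460,::-1]; cv2.imwrite('pics/z%s.png'%k,cv2.resize(b,None,fx=4,fy=4,interpolation=3))
E
python3 ang.py 27; python3 go.py
```

```text
scene yellow ang rel 109.8 [368 223  13  10  61]
blue [0.626  0.2436] r 117.1 mod72 38.2
blue [0.5211 0.0474] r 116.8 mod72 38.2
blue [0.4887 0.2702] r 120.1 mod72 38.4
blue [0.6467 0.1072] r 118.7 mod72 38.5
t 51.1 pos [0.4793 0.1857 0.2362] open 0.599 F [-0.2 -0.8 -0.2]
axes x [-0.012 -0.019 -1.   ] y [ 0.226 -0.974  0.015] jaw deg -77.0 q [-0.82  0.65  0.6   1.92 -0.51  0.74 -1.27]
```

View pics/z27.png

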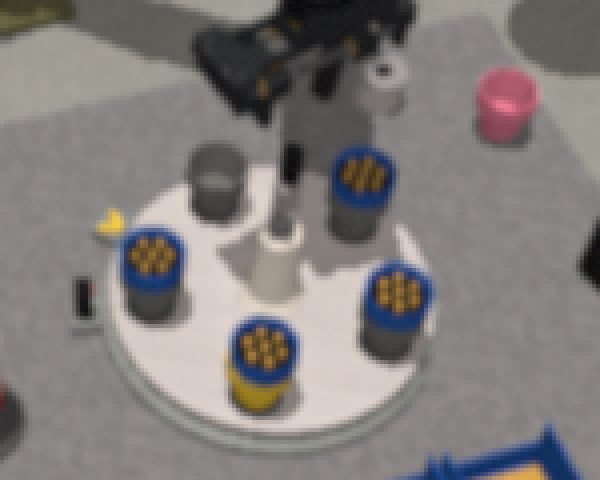

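```bash
python3 go.py .4930 .1882 .236 62;python3 go.py .4930 .1882 .157 62
```

```text
t 51.1 pos [0.4793 0.1857 0.2362] open 0.599 F [-0.2 -0.8 -0.2]
axes x [-0.012 -0.019 -1.   ] y [ 0.226 -0.974  0.015] jaw deg -77.0 q [-0.82  0.65  0.6   1.92 -0.51  0.74 -1.27]
delta cm [-0.    0.07 -1.39]
yaw 0.716
t 51.1 pos [0.4793 0.1857 0.2362] open 0.599 F [-0.2 -0.8 -0.2]
axes x [-0.012 -0.019 -1.   ] y [ 0.226 -0.974  0.015] jaw deg -77.0 q [-0.82  0.65  0.6   1.92 -0.51  0.74 -1.27]
delta cm [ 7.89 -0.06 -1.52]
yaw 0.716
```

Emit:
apply_moves(delta_pos=[[0,0.1,-1.4],[0,0.1,-1.4],[0,0.1,-1.4],[0,0.1,-1.4],[0,0.1,-1.4],[0,0.1,-1.4],[0,0.1,-1.4],[0,0.1,-1.4]], yaw=[0.12,0.24,0.36,0.48,0.6,0.71,0.71,0.71], gripper=[60,60,60,60,60,60,60,60])

```text
clock: 51.77
tool_pos: [0.4927, 0.1877, 0.2349]
eef_rot: [-0.684, 0.176, 0.69, 0.16]
contact_force: [-0.3, 0.1, 0.2]
opening: 0.602
```

```bash
python3 go.py .4930 .1882 .157 62
```

```text
t 51.77 pos [0.4927 0.1877 0.2349] open 0.602 F [-0.3  0.1  0.2]
axes x [-0.014 -0.02  -1.   ] y [-0.461 -0.887  0.024] jaw deg -117.5 q [-0.91  0.73  0.81  1.89 -0.68  0.84 -1.79]
delta cm [ 7.79 -0.25 -0.02]
yaw 0.009
```

Emit:
apply_moves(delta_pos=[[3,-0.1,0],[6,-0.2,0],[7.8,-0.2,0],[7.8,-0.2,0],[7.8,-0.2,0],[7.8,-0.2,0],[7.8,-0.2,0]], yaw=[0,0,0,0,0,0,0], gripper=[60,60,60,60,60,60,60])

```text
clock: 52.35
tool_pos: [0.4936, 0.1878, 0.1582]
eef_rot: [-0.685, 0.175, 0.689, 0.16]
contact_force: [-0.1, -0.2, -0.1]
opening: 0.599
```

Emit:
apply_moves(delta_pos=[[0,0,0],[0,0,0],[0,0,0],[0,0,0],[0,0,0],[0,0,0]], yaw=[0,0,0,0,0,0], gripper=[10,10,10,10,10,10], force=15)

```text
clock: 52.85
tool_pos: [0.4937, 0.1881, 0.1584]
eef_rot: [-0.685, 0.175, 0.689, 0.16]
contact_force: [-0.2, 1.1, 2.2]
opening: 0.246
```

```bash
python3 crank.py 6 10
```

```text
ang deg 151.7 r mm 54.4 pos [0.4937 0.1881 0.1584] open 0.246 F [-0.2  1.1  2.2] q [-0.84  0.83  0.69  1.95 -0.81  0.68 -1.69]
crank rel start deg 110.0
[[0.2, 0.6, 0.0], [0.2, 1.1, -0.0], [0.2, 1.7, -0.2], [0.2, 2.2, -0.4], [0.2, 2.8, -0.6], [0.2, 3.2, -0.9], [0.2, 3.7, -1.3], [0.2, 4.1, -1.7], [0.2, 4.5, -2.1], [0.2, 4.8, -2.6]]
```

Emit:
apply_moves(delta_pos=[[0,0.6,0],[0,1.1,0],[0,1.7,-0.2],[0,2.2,-0.4],[0,2.8,-0.6],[0,3.2,-0.9],[0,3.7,-1.3],[0,4.1,-1.7],[0,4.5,-2.1],[0,4.8,-2.6]], yaw=[-0.1,-0.2,-0.3,-0.4,-0.5,-0.6,-0.7,-0.8,-0.9,-1.0], gripper=[10,10,10,10,10,10,10,10,10,10])

```text
clock: 53.68
tool_pos: [0.4941, 0.1365, 0.1585]
eef_rot: [-0.677, -0.181, 0.688, -0.189]
contact_force: [-0.5, 7.1, -7.9]
opening: 0.243
```

```bash
python3 crank.py 6 10; python3 go.py
```

```text
ang deg -151.4 r mm 54.1 pos [0.4941 0.1365 0.1585] open 0.243 F [-0.5  7.1 -7.9] q [-0.59  0.74  0.38  1.99 -0.5   0.52 -0.9 ]
crank rel start deg 166.9
[[0.2, 0.6, 0.1], [0.2, 1.1, 0.0], [0.2, 1.7, -0.1], [0.2, 2.2, -0.3], [0.2, 2.8, -0.6], [0.2, 3.3, -0.9], [0.1, 3.7, -1.2], [0.1, 4.1, -1.6], [0.1, 4.5, -2.0], [0.1, 4.8, -2.5]]
t 53.68 pos [0.4941 0.1365 0.1585] open 0.243 F [-0.5  7.1 -7.9]
axes x [-0.013 -0.016 -1.   ] y [ 0.505 -0.863  0.007] jaw deg -59.6 q [-0.59  0.74  0.38  1.99 -0.5   0.52 -0.9 ]
```

Emit:
apply_moves(delta_pos=[[0.1,0.6,0.1],[0.1,1.1,0],[0.1,1.7,-0.1],[0.1,2.2,-0.3],[0.1,2.8,-0.6],[0.1,3.3,-0.9],[0.1,3.7,-1.2],[0.1,4.1,-1.6],[0.1,4.5,-2.0],[0.1,4.8,-2.5]], yaw=[-0.1,-0.2,-0.3,-0.4,-0.5,-0.6,-0.7,-0.8,-0.9,-1.0], gripper=[10,10,10,10,10,10,10,10,10,10])

```text
clock: 54.52
tool_pos: [0.5387, 0.1082, 0.158]
eef_rot: [-0.501, -0.491, 0.516, -0.491]
contact_force: [-5.6, 1.3, 9.7]
opening: 0.242
```

```bash
python3 crank.py 6 10; python3 go.py
```

```text
ang deg -93.1 r mm 54.3 pos [0.5387 0.1082 0.158 ] open 0.242 F [-5.6  1.3  9.7] q [-0.35  0.74  0.11  1.88 -0.12  0.55 -0.21]
crank rel start deg 225.2
[[0.1, 0.6, 0.1], [0.1, 1.1, -0.0], [0.1, 1.7, -0.2], [0.1, 2.2, -0.4], [0.0, 2.8, -0.6], [0.0, 3.3, -0.9], [0.0, 3.7, -1.3], [0.0, 4.1, -1.7], [-0.0, 4.5, -2.1], [-0.0, 4.8, -2.6]]
t 54.52 pos [0.5387 0.1082 0.158 ] open 0.242 F [-5.6  1.3  9.7]
axes x [-0.015 -0.015 -1.   ] y [ 0.999 -0.035 -0.015] jaw deg -2.0 q [-0.35  0.74  0.11  1.88 -0.12  0.55 -0.21]
```

Emit:
apply_moves(delta_pos=[[0,0.6,0.1],[0,1.1,0],[0,1.7,-0.2],[0,2.2,-0.4],[0,2.8,-0.6],[0,3.3,-0.9],[0,3.7,-1.3],[0,4.1,-1.7],[0,4.5,-2.1],[0,4.8,-2.6]], yaw=[-0.1,-0.2,-0.3,-0.4,-0.5,-0.6,-0.7,-0.8,-0.9,-1.0], gripper=[10,10,10,10,10,10,10,10,10,10])

```text
clock: 55.35
tool_pos: [0.5864, 0.1314, 0.1578]
eef_rot: [0.202, 0.68, -0.217, 0.671]
contact_force: [-5.9, -1.3, 11.9]
opening: 0.243
```

```bash
python3 crank.py 6 10; python3 go.py
```

```text
ang deg -34.7 r mm 54.5 pos [0.5864 0.1314 0.1578] open 0.243 F [-5.9 -1.3 11.9] q [-0.21  0.79 -0.17  1.71  0.21  0.69  0.48]
crank rel start deg 283.6
[[0.1, 0.6, 0.0], [0.1, 1.1, -0.1], [0.0, 1.7, -0.2], [0.0, 2.2, -0.4], [0.0, 2.8, -0.7], [0.0, 3.2, -1.0], [-0.0, 3.7, -1.3], [-0.0, 4.1, -1.7], [-0.0, 4.5, -2.2], [-0.0, 4.8, -2.7]]
t 55.35 pos [0.5864 0.1314 0.1578] open 0.243 F [-5.9 -1.3 11.9]
axes x [-0.018 -0.017 -1.   ] y [ 0.566  0.824 -0.025] jaw deg 55.5 q [-0.21  0.79 -0.17  1.71  0.21  0.69  0.48]
```

Emit:
apply_moves(delta_pos=[[-0.1,0.6,0],[-0.1,1.1,-0.1],[-0.1,1.7,-0.2],[-0.1,2.2,-0.4],[-0.1,2.8,-0.7],[-0.1,3.2,-1.0],[-0.1,3.7,-1.3],[-0.1,4.1,-1.7],[-0.1,4.5,-2.2],[-0.1,4.8,-2.7]], yaw=[-0.1,-0.2,-0.3,-0.4,-0.5,-0.6,-0.7,-0.8,-0.9,-1.0], gripper=[10,10,10,10,10,10,10,10,10,10])

```text
clock: 56.18
tool_pos: [0.5919, 0.1835, 0.1579]
eef_rot: [-0.147, 0.7, 0.135, 0.685]
contact_force: [0.1, -5.3, 3.8]
opening: 0.242
```

```bash
python3 crank.py 3 7; python3 go.py
```

```text
ang deg 22.8 r mm 54.5 pos [0.5919 0.1835 0.1579] open 0.242 F [ 0.1 -5.3  3.8] q [-0.14  0.84 -0.45  1.63  0.48  0.81  1.17]
crank rel start deg 341.0
[[0.1, 0.3, 0.0], [0.1, 0.6, 0.0], [0.1, 0.9, -0.0], [0.1, 1.1, -0.1], [0.1, 1.4, -0.1], [0.1, 1.7, -0.2], [0.1, 2.0, -0.3]]
t 56.18 pos [0.5919 0.1835 0.1579] open 0.242 F [ 0.1 -5.3  3.8]
axes x [-0.018 -0.022 -1.   ] y [-0.391  0.92  -0.013] jaw deg 113.0 q [-0.14  0.84 -0.45  1.63  0.48  0.81  1.17]
```

Emit:
apply_moves(delta_pos=[[0,0.4,0],[0,0.8,0],[0,1.1,-0.1],[0,1.5,-0.1],[0,1.8,-0.2],[0,1.9,-0.3],[0,1.9,-0.3],[0,1.9,-0.3]], yaw=[-0.08,-0.15,-0.22,-0.28,-0.33,-0.34,-0.34,-0.34], gripper=[10,10,10,10,10,10,10,10])

```text
clock: 56.85
tool_pos: [0.582, 0.1992, 0.1579]
eef_rot: [-0.261, 0.668, 0.25, 0.651]
contact_force: [-0.2, -2.4, 3.2]
opening: 0.244
```

```bash
python3 crank.py 3 3; python3 ang.py 28
```

```text
ang deg 42.3 r mm 54.6 pos [0.582  0.1992 0.1579] open 0.244 F [-0.2 -2.4  3.2] q [-0.12  0.85 -0.53  1.65  0.56  0.83  1.4 ]
crank rel start deg 0.6
[[0.1, 0.3, 0.0], [0.1, 0.6, 0.0], [0.1, 0.9, -0.0]]
scene yellow ang rel 15.0 [345 186  13   8  62]
blue [0.4354 0.2151] r 118.5 mod72 3.9
blue [0.5882 0.0546] r 117.4 mod72 71.6
blue [0.4538 0.0808] r 119.9 mod72 1.2
blue [0.6584 0.1759] r 117.6 mod72 0.9
```

View pics/z28.png

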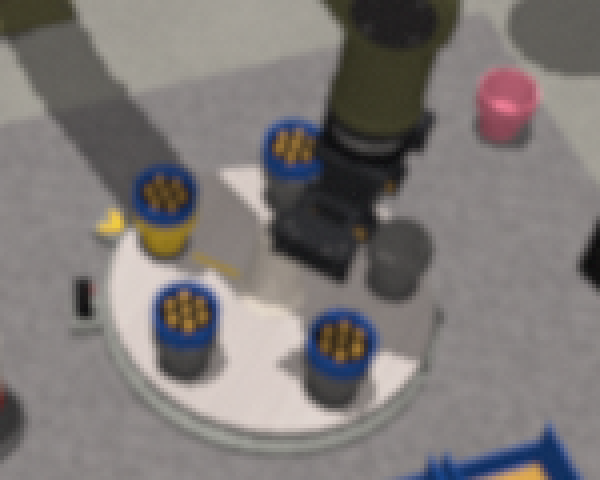

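Emit:
apply_moves(delta_pos=[[0,0,0],[0,0,0],[0,0,0],[0,0,0],[-2,0,0],[-5,0,0],[-9,0,0],[-12,0,0],[-12,0,0],[-12,0,0]], yaw=[0,0,0,0,0,0,0,0,0,0], gripper=[60,60,60,60,60,60,60,60,60,60])

```text
clock: 57.83
tool_pos: [0.5847, 0.2028, 0.2796]
eef_rot: [-0.261, 0.666, 0.251, 0.652]
contact_force: [-0.7, 0.2, 0.2]
opening: 0.598
```

```bash
python3 ang.py 29; python3 go.py .55 .42 .28;  python3 - <<'E'
from h import *
o=(270,130)
im=cv2.imread('pics/s29.png')[o[1]:o[1]+120,o[0]:o[0]+160]; im=cv2.resize(im,None,fx=5,fy=5,interpolation=3)
C=np.array([.5416,.1624]);th=-2.4133
for k in range(5):
  c=C+.118*np.array([np.cos(th+k*2*np.pi/5),np.sin(th+k*2*np.pi/5)])
  for r,z in [(.031,.094),(.031,.116)]:
    P=[(proj('scene',[c[0]+r*np.cos(a),c[1]+r*np.sin(a),z])-o)*5+2 for a in A]
    cv2.polylines(im,[np.int32(P)],True,(0,0,255),1)
for z in (.070,.092,.114,.136):
    P=[(proj('scene',[.5805+.031*np.cos(a),-.148+.031*np.sin(a),z])-o)*5+2 for a in A]
    cv2.polylines(im,[np.int32(P)],True,(0,200,0),1)
cv2.imwrite('pics/z29b.png',im)
E
```

```text
scene yellow ang rel 15.0 [346 186  12   8  61]
blue [0.6605 0.1753] r 119.6 mod72 0.5
blue [0.5887 0.0546] r 117.7 mod72 71.9
blue [0.4563 0.0809] r 118.0 mod72 1.9
t 57.98 pos [0.5833 0.2013 0.2763] open 0.601 F [ 0.7 -0.3 -0.3]
axes x [-0.02  -0.025 -1.   ] y [-0.675  0.738 -0.005] jaw deg 132.4 q [-0.09  0.72 -0.61  1.52  0.45  1.07  1.5 ]
delta cm [-0.85 18.39 12.28]
```

View pics/z29b.png

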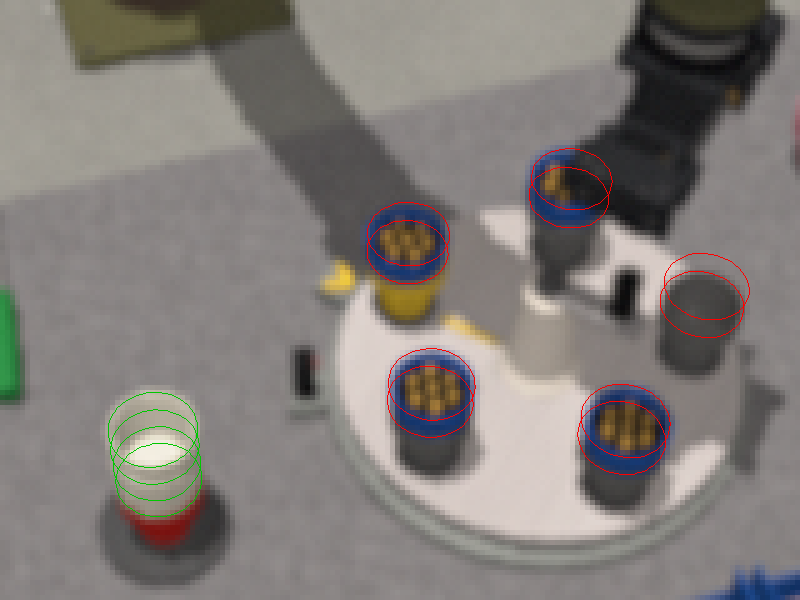

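Emit:
apply_moves(delta_pos=[[-0.8,18.4,12.3],[-0.8,18.4,12.3],[-0.8,18.4,12.3],[-0.8,18.4,12.3],[-0.8,18.4,12.3],[-0.8,18.4,12.3],[-0.8,18.4,12.3],[-0.8,18.4,12.3],[-0.8,18.4,12.3]], yaw=[0,0,0,0,0,0,0,0,0], gripper=[60,60,60,60,60,60,60,60,60])

```text
clock: 58.73
tool_pos: [0.5511, 0.4176, 0.2783]
eef_rot: [-0.262, 0.67, 0.248, 0.649]
contact_force: [0.7, -0.4, -0.6]
opening: 0.6
```

```bash
python3 ang.py 30; python3 go.py; python3 shot.py 31
```

```text
scene yellow ang rel 15.1 [346 186  12   8  60]
blue [0.4379 0.2201] r 118.6 mod72 1.2
blue [0.659  0.1756] r 118.2 mod72 0.7
blue [0.4539 0.0816] r 119.2 mod72 0.9
blue [0.588  0.0536] r 118.3 mod72 71.4
t 58.88 pos [0.5513 0.4178 0.2793] open 0.604 F [ 0.3 -0.8  1.1]
axes x [-0.019 -0.026 -0.999] y [-0.672  0.74  -0.006] jaw deg 132.2 q [-0.46  0.82 -0.58  1.26  0.44  1.22  1.26]
```

View pics/c31.png

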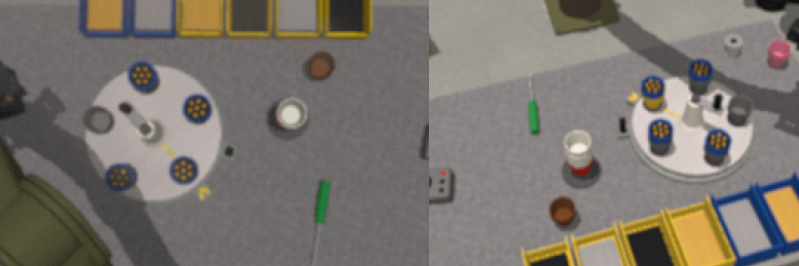

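The picture shows all four blue cups seated and the white stack in the red stand. The yellow holder is back at the pointer, and the arm is clear.

```bash
python3 -c "
from plant import finish_job
print(finish_job())"
```

```text
the job is handed in; nothing more can be done
None
```

The changeover is done and handed in at about 59 s of the 200 s allowed. The hand-in gave no verdict.

- **Cups:** The three white cups are nested one inside another in the red return stand. The four blue cups each sit in a holder of their own: the yellow one and three grey ones. One grey holder stays empty. One blue cup was knocked aside during the run, so I measured it again before picking it.
- **Crank turn:** I turned the carousel one full turn counter-clockwise. The first grip slid along the knob at about 110°, with about 25 N at the wrist. I let go, gripped again, and turned the gripper with the crank for the rest of the way.
- **Last checks:** The blues measured 118–119 mm from the axis, against the nominal 118 mm. Their angles were within about 1.2° of the start, so the yellow holder is at the pointer. The white stack matched the expected heights when drawn over the camera picture. The gripper was open and clear, and the carousel angle read the same in two pictures taken about a second apart.
- **Disagreement:** My separate colour check of the yellow holder read about 15° off. I put this down to the seated cup hiding most of the yellow and went by the cup positions and the overlay.
- **Things to leave alone:** The multimeter, solder reel and screwdriver looked undisturbed in the last pictures, but I did not measure their positions at the end.

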